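# Get the stapler out from behind the bottles

## Robot

A 6-joint arm with a two-finger parallel gripper is mounted at the origin on the work surface. World frame = base frame: x ahead of the robot, y to its left, z up, the work surface at z = 0. Lengths are in mm, angles in rad, forces in N, time in s.
With the tool pointing down it reaches from about 350 to 775 mm from the base axis. Payload 5.5 kg.
Tool frame: the origin (TCP) lies at the very end of the fingers, on their centre line; the grasp point (between the pads) lies env.grip_depth behind it (env.grip_depth is the distance from the TCP to the grasp point, in mm); y points along the fingers, z is the direction in which the jaws open and shut, and the axes are right-handed (so a half turn about y gives the same grasp; the last joint's range is limited). The gripper opens to 85 mm and grips with 20 to 120 N. Pads are 22 mm wide; open, the fingers measure 114 mm over their backs; the gripper's body (76 mm by 85 mm) begins 54 mm behind the grasp point. The pads swing forward as they close: fully open they stand 13 mm farther back than shut.
Start: joints at [1.163, 0.313, 0.046, 1.304, 0, 1.431], TCP at [152.175, 554.54, 231.323] pointing down, gripper open.
Joint ranges: [-2.76, 2.76], [-0.86, 1.69], [-1.03, 1.26], [-2.2, 2.34], [-1.47, 1.5], [-3.14, 3.14]. Speed limits (rad/s): [2.57, 2.57, 3.14, 3.14, 3.14, 3.14].

## Interface

Orientations are given as a unit quaternion [x, y, z, w].
In Python, from plant import readout, read_camera, camera_params, workorder, look_for, masks_of, mark_of, env gives the robot as it stands.
- The arm moves only by the tool jog_arm, never from a script. Its argument "plan" is one flat list of numbers, 7 for each row, row after row: the shift along the tool's x, y, z each as a share of 0.025 m, from -1 to 1, then the turn, a rotation vector about the tool's x, y, z each as a share of 6 degrees, from -1 to 1, then the closure, from 0 (fully open) to 1 (shut). In form: [x, y, z, wx, wy, wz, hand, x, y, z, wx, wy, wz, hand, ...]. A call has 1 to 10 rows; each row shifts and turns the commanded pose from where the row before left it, along the tool's axes as they then stand; what a row does not reach is not made up. A row lasts 1/12 s, in which the tool goes at most 41.7 mm and 7.16 degrees, less where a joint would pass 70% of its speed; a pose out of reach is approached as far as the arm can. A call with a number of a shift or a turn outside -1 to 1 is refused whole. A call with a gripper value outside its range is refused whole. The fingers move at their own pace and stop on an object; "squeeze" is the grip in N (left out, the last holds). Time passes only in rows, so rows that do not move let the fingers close. It gives the time, the measured TCP pose, the force and the opening at its end, in the units of the state.
- readout.observe(): the state, without advancing time (a new reading comes with each control period).
- read_camera(name): name is "scene" or "top" or "wrist"; returns the picture (400x640x3 uint8, red, green, blue); there is no depth.
- camera_params(name): a dict with "K" (3x3 intrinsics, pixels), "world_from_camera" (4x4, takes a point from camera to world coordinates); the wrist camera has in their place "mount" (4x4, takes a point from camera to tool coordinates, whose origin is the TCP and whose axes are the tool frame's). Camera axes: x right, y down, z forward; pixel columns grow to the right and rows downward; lengths in mm; the calibration is good to about 2 mm. A picture is of the moment at which its call begins: read the wrist's pose just before it. camera_params takes no time and is no camera call.
- workorder.sign_off(): hands the job in, once; it reports no verdict.
Trained networks look in the newest picture that a camera, given by its name, has taken for a name from the list of things; names that differ only in an ending like _2 or _b are one class to them, and where a whole thing is asked for, a point or a joint stands for the part that bears it (a point fixed in the world has none). Each returns a list of dicts, best first, with "score" (0 to 1); they miss things now and then, are a little off and sometimes report something else, mostly with a low value. They report only what shows in the picture. A call takes as long as a camera call. They do not tell look-alikes from the thing itself.
- look_for(camera, label): "xy" ([column, row] in pixels, amid what is visible of it).
- masks_of(camera, label): "pixels" (400x640 bool, what is visible of it) and "xy" ([column, row] in pixels, amid what is visible of it).
- mark_of(camera, label): "xy" ([column, row] in pixels: a listed point, or the origin of a listed thing).
The state is a dict: "time_s": time; "joint_pos": joint angles; "qvel": joint speeds; "joint_torque": joint torques, N m; "tcp_pos": TCP position; "tcp_rot": TCP orientation; "contact_force": force on the tool from outside, world axes, zero at the start; "moment": the same for the moment, N m; "grip_width": opening from 0.0 (shut) to 1.0 (fully open).
Only numpy, scipy, OpenCV 4.12 (cv2) and the standard library are available. Lean on these libraries where they do the work, as an engineer would, in place of code of your own. Each camera call takes 0.05 s, during which the arm holds its last target. There are 200 camera calls.

## Task

The stapler lies at the back of the wooden supply tray, walled in by three bottles: move all three bottles out of the way and stand them on the green cutting mat, then take the stapler and lay it, base down, in the middle of the yellow-covered stack of handouts, along the stack's long side. After that put each bottle back upright on the very spot in the tray where it stood at the start. Set everything down rather than dropping it, tip no bottle over, and leave the mug, the tape roll and the pen cup where they are.

Things in the scene. Friction and masses are not known exactly. Their poses are not given: they have to be found in the camera images.
- tray: Low open wooden tray, fixed: 172 mm (its x) by 216 mm (its y), floor 6 mm thick, rim 18 mm high and 8 mm wide. Origin at the centre of its underside; -x is its front, towards the robot. The bottles stand in a row along its y (66 mm apart) in the front half, the stapler lies behind them along y, about 40 mm from the rear rim and only 5 to 11 mm from the bottles.
- stapler: Red office stapler, black base, 150 mm long, 36 mm wide at the base, 58 mm high over the base's underside; about 0.24 kg. Its red arm is 30 mm wide, from 37 to 57 mm above the underside, nearly the whole length; under it an 18 mm wide steel magazine, and the 8 mm high base. Nothing in it moves. Origin at the centre of the underside; its x runs along its length (hinge end at +x, jaw at -x), z up. Grip it across the arm near the middle.
- glue: White glue bottle with an orange screw cap and yellow label: body 54 mm diameter, 125 mm high in all, cap 28 mm diameter. Round, upright, origin at the centre of its underside, z up along its axis; gripped from above by its cap, which is the top 26 mm. Below the cap is a 20 mm thick neck (14 mm high), then the shoulder widens to the body within 18 mm. About 0.2 kg.
- cleaner: Blue cleaner bottle with a white screw cap: body 50 mm diameter, 150 mm high in all, cap 32 mm diameter. Round, upright, origin at the centre of its underside, z up along its axis; gripped from above by its cap, which is the top 26 mm. Below the cap is a 20 mm thick neck (14 mm high), then the shoulder widens to the body within 18 mm. About 0.2 kg.
- stamp_ink: Green stamp-ink bottle with a black screw cap: body 52 mm diameter, 138 mm high in all, cap 30 mm diameter. Round, upright, origin at the centre of its underside, z up along its axis; gripped from above by its cap, which is the top 26 mm. Below the cap is a 20 mm thick neck (14 mm high), then the shoulder widens to the body within 18 mm. About 0.2 kg.
- mat: Green cutting mat with a fine yellow grid, fixed to the table on one side of the tray: 300 mm (its x) by 220 mm (its y), 3 mm thick. Origin at the centre of its underside. A bottle set aside must stand wholly on it.
- handouts: Tidy stack of A5 handouts with a yellow cover, fixed to the table on the other side of the tray: 210 mm (its x, the long side) by 148 mm (its y), 15 mm high. Origin at the centre of its underside.
- mug: Bystander: white ceramic mug, 80 mm wide plus handle, 92 mm high, beyond the tray. Origin at the centre of its underside. Not to be moved.
- tape_roll: Bystander: roll of amber packing tape lying flat, 100 mm diameter, 48 mm high, beyond the tray. Origin at the centre of its underside. Not to be moved.
- pen_cup: Bystander: dark square pen cup, 62 mm wide, 100 mm high, with pens standing out to about 155 mm, beyond the tray. Origin at the centre of its underside. Not to be moved.
Things that resemble listed ones, but are neither listed nor needed, are in the scene too. Leave any purple look-alike of the cleaner alone. What is shaped like the stamp_ink but purple is not meant.

How it is judged (in metres and radians):
On the way, in this order (a step that is already met when the one before it is completed fails the run):
1. all three bottles stand upright and released wholly on the green mat, the stapler still in its place in the tray (x of glue in the frame of mat between -0.127 and 0.127 m and y of glue in the frame of mat between -0.087 and 0.087 m and z of glue in the frame of mat between -0.002 and 0.008 m and angle between each of glue, cleaner, stamp_ink's own z axis and vertical below 0.1 rad and contact force between each of glue, cleaner, stamp_ink and the fingers below 0.05 N and linear speed of each of glue, cleaner, stamp_ink below 0.02 m/s and x of cleaner in the frame of mat between -0.127 and 0.127 m and y of cleaner in the frame of mat between -0.087 and 0.087 m and z of cleaner in the frame of mat between -0.002 and 0.008 m and x of stamp_ink in the frame of mat between -0.127 and 0.127 m and y of stamp_ink in the frame of mat between -0.087 and 0.087 m and z of stamp_ink in the frame of mat between -0.002 and 0.008 m and distance of stapler from where it was at the start of the episode below 0.03 m), for 0.2 s.
2. the stapler lies released in the middle of the handouts, along their long side, with the bottles still on the mat (x of stapler in the frame of handouts between -0.015 and 0.015 m and y of stapler in the frame of handouts between -0.015 and 0.015 m and z of stapler in the frame of handouts between 0.011 and 0.021 m and angle between each of stapler, glue, cleaner, stamp_ink's own z axis and vertical below 0.1 rad and angle between the x axis of stapler and the x axis of handouts, either way round below 0.2 rad and contact force between each of stapler, glue, cleaner, stamp_ink and the fingers below 0.05 N and linear speed of each of stapler, glue, cleaner, stamp_ink below 0.02 m/s and x of glue in the frame of mat between -0.127 and 0.127 m and y of glue in the frame of mat between -0.087 and 0.087 m and z of glue in the frame of mat between -0.002 and 0.008 m and x of cleaner in the frame of mat between -0.127 and 0.127 m and y of cleaner in the frame of mat between -0.087 and 0.087 m and z of cleaner in the frame of mat between -0.002 and 0.008 m and x of stamp_ink in the frame of mat between -0.127 and 0.127 m and y of stamp_ink in the frame of mat between -0.087 and 0.087 m and z of stamp_ink in the frame of mat between -0.002 and 0.008 m), for 0.2 s.
At the end, for the whole second after the job is handed in: The stapler lies base down on the handouts, its centre within 15 mm of the stack's middle both along and across the stack, its length within 0.2 rad of the stack's long side (either way round), and each bottle stands upright within 15 mm of where it stood at the start; all released and at rest (x of stapler in the frame of handouts between -0.015 and 0.015 m and y of stapler in the frame of handouts between -0.015 and 0.015 m and z of stapler in the frame of handouts between 0.011 and 0.021 m and angle between each of stapler, glue, cleaner, stamp_ink's own z axis and vertical below 0.1 rad and angle between the x axis of stapler and the x axis of handouts, either way round below 0.2 rad and contact force between each of stapler, glue, cleaner, stamp_ink and the fingers below 0.05 N and linear speed of each of stapler, glue, cleaner, stamp_ink below 0.02 m/s and distance of each of glue, cleaner, stamp_ink from where it was at the start of the episode below 0.015 m); the robot touches nothing.
It fails at once if a bottle is tipped over (angle between any of glue, cleaner, stamp_ink's own z axis and vertical above 0.7 rad).
It fails at once if a bottle or the stapler is dropped (from more than about 25 mm) instead of set down ((linear speed of glue above 0.7 m/s and contact force between glue and the fingers below 0.02 N) or (linear speed of cleaner above 0.7 m/s and contact force between cleaner and the fingers below 0.02 N) or (linear speed of stamp_ink above 0.7 m/s and contact force between stamp_ink and the fingers below 0.02 N) or (linear speed of stapler above 0.7 m/s and contact force between stapler and the fingers below 0.02 N)).
It fails at once if the mug, the tape roll or the pen cup is moved by more than 20 mm (distance of any of mug, tape_roll, pen_cup from where it was at the start of the episode above 0.02 m).
It also fails if it takes over 147 s, if anything falls off the work surface, if the arm or the gripper's body presses on something with over 40 N, if the wrist force passes 120 N, or if a joint passes its speed limit or range.

## Working session

There is one attempt and no reset: what is moved stays moved. The work goes in short steps, Python scripts to look and compute and a tool call to move; the robot and the scene stay as the last step left them, time stands still between calls to the robot, and variables do not carry over. Pictures are saved under pics/ and viewed, about 12 in all and at most 16, crops included, and the job is handed in when it is done.

Besides the shell and the picture viewer there is one more tool, called after "Emit:" by a JSON object that holds its "fn" and its "kwargs". jog_arm: Moves the arm, as the interface text tells. Its arguments: {"type":"object","properties":{"plan":{"type":"array"},"squeeze":{"type":"number"}},"required":["plan"]}

```bash
mkdir -p pics; ls; python3 - <<'E'
from plant import *
import cv2,numpy as np
print(readout.observe(), env.grip_depth)
for c in ["scene","top"]:
    im=read_camera(c); cv2.imwrite(f"pics/{c}0.png",im[:,:,::-1])
    p=camera_params(c); print(c,np.round(p["K"],1).tolist(),np.round(p["world_from_camera"],3).tolist())
    for l in ["tray","stapler","glue","cleaner","stamp_ink","mat","handouts","mug","tape_roll","pen_cup"]:
        print(l,[(np.round(d["xy"]).tolist(),round(d["score"],2)) for d in mark_of(c,l)][:4])
print({k:np.round(v,3).tolist() for k,v in camera_params("wrist").items()})
E
```

```text
pics
{'time_s': 0.0, 'joint_pos': array([1.16337074e+00, 3.14042588e-01, 4.49988388e-02, 1.30359905e+00,
       1.32703544e-05, 1.43118277e+00]), 'qvel': array([-4.35100887e-04,  1.24642171e-03,  2.58022099e-04,  2.64973280e-04,
        2.20441587e-05,  4.23510238e-04]), 'joint_torque': array([-1.37457471e-03, -4.80625212e+01,  2.98536712e+01,  1.95528113e-02,
       -6.87603233e-05, -1.27309380e-05]), 'tcp_pos': array([151.97039045, 554.03498688, 230.39298951]), 'tcp_rot': array([ 0.70140374, -0.09458396,  0.09422224, -0.70014915]), 'contact_force': array([ 0.12904821, -0.62911786, -0.04158903]), 'moment': array([-0.02548904, -0.04666913, -0.02888345]), 'grip_width': 1.0019458610154894} 18.700000000000003
scene [[465.4, 0.0, 314.4], [0.0, 465.4, 200.9], [0.0, 0.0, 1.0]] [[-0.503, 0.723, -0.473, 1123.682], [0.864, 0.425, -0.269, 317.89], [0.007, -0.544, -0.839, 1031.002], [0.0, 0.0, 0.0, 1.0]]
tray [([313.0, 204.0], 0.59)]
stapler [([313.0, 210.0], 0.94), ([315.0, 206.0], 0.18)]
glue [([322.0, 194.0], 0.66)]
cleaner [([344.0, 206.0], 0.92), ([347.0, 158.0], 0.72)]
stamp_ink [([302.0,
[... 304 characters left out ...]
0.14, 445.671], [-0.999, -0.026, -0.034, 21.961], [0.038, -0.139, -0.99, 978.04], [0.0, 0.0, 0.0, 1.0]]
tray [([321.0, 218.0], 0.87)]
stapler [([320.0, 206.0], 0.82)]
glue [([322.0, 229.0], 0.76)]
cleaner [([319.0, 294.0], 0.92), ([293.0, 230.0], 0.64), ([382.0, 139.0], 0.51)]
stamp_ink [([349.0, 232.0], 0.66), ([389.0, 290.0], 0.65)]
mat [([183.0, 232.0], 0.69)]
handouts [([448.0, 242.0], 0.97)]
mug [([379.0, 139.0], 0.79)]
tape_roll [([327.0, 130.0], 0.56)]
pen_cup [([244.0, 136.0], 0.78)]
{'K': [[333.012, 0.0, 318.424], [0.0, 333.012, 198.181], [0.0, 0.0, 1.0]], 'mount': [[-0.001, 0.966, 0.259, -66.206], [-0.001, -0.259, 0.966, -142.409], [1.0, 0.001, 0.001, 0.334], [0.0, 0.0, 0.0, 1.0]]}
```

View pics/scene0.png

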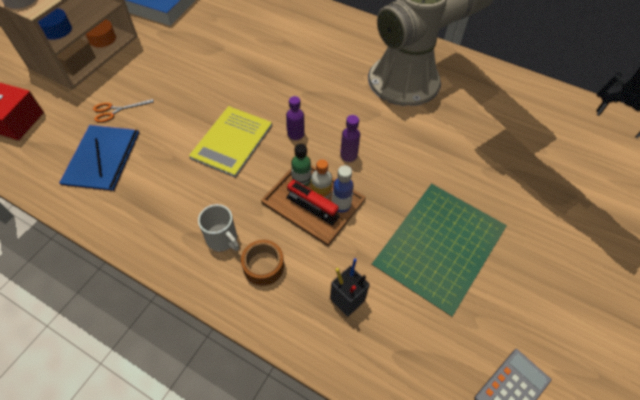

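View pics/top0.png

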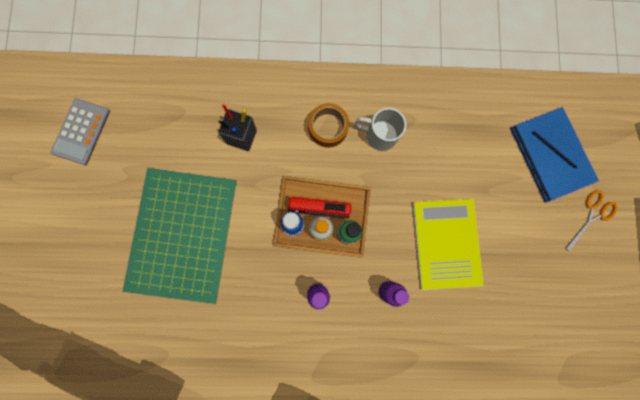

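Top view: the true row is cleaner (blue, white cap) (291,222), glue (orange cap) (322,228), stamp_ink (green, black cap) (349,232). The decoys are purple ones at (319,295) and (394,293), with purple in the scene view at (295,118) and (350,140). The stapler is at (320,207), jaw or hinge still to be told. The mat is on the left (+y) and the handouts on the right.

```bash
cat > h.py <<'E'
from plant import *
import cv2,numpy as np
from scipy.spatial.transform import Rotation as R
def pose(c,st=None):
    p=camera_params(c)
    if c!="wrist": return p["K"],p["world_from_camera"]
    st=st or readout.observe(); T=np.eye(4); T[:3,:3]=R.from_quat(st["tcp_rot"]).as_matrix(); T[:3,3]=st["tcp_pos"]
    return p["K"],T@p["mount"]
def ray(c,uv,z,P=None):
    K,T=P or pose(c); uv=np.atleast_2d(np.asarray(uv,float))
    d=np.c_[uv,np.ones(len(uv))]@np.linalg.inv(K).T@T[:3,:3].T
    o=T[:3,3]; return (o+d*((z-o[2])/d[:,2])[:,None])[:,:2]
def proj(c,X,P=None):
    K,T=P or pose(c); X=np.atleast_2d(X); q=(X-T[:3,3])@T[:3,:3]@K.T; return q[:,:2]/q[:,2:]
def rect(c,m,z,P=None):
    m=m.astype(np.uint8); n,l,s,_=cv2.connectedComponentsWithStats(m); m=l==1+np.argmax(s[1:,4])
    v,u=np.nonzero(m); w=ray(c,np.c_[u,v],z,P).astype(np.float32); return cv2.minAreaRect(w)
def seg(im,box,lo,hi):
    u0,v0,u1,v1=box; h=cv2.cvtColor(im,cv2.COLOR_RGB2HSV); m=cv2.inRange(h,np.array(lo),np.array(hi)); k=np.zeros_like(m); k[v0:v1,u0:u1]=1; return (m>0)&(k>0)
E
python3 - <<'E'
from h import *
im=read_camera("top")
for l,z in [("tray",18),("mat",3),("handouts",15),("stapler",57)]:
    for d in masks_of("top",l)[:1]: print(l,round(d["score"],2),rect("top",d["pixels"],z))
for n,b,lo,hi in [("mat",(110,150,250,320),(45,60,20),(95,255,255)),("hand",(400,180,500,310),(22,120,100),(35,255,255))]:
    print(n,rect("top",seg(im,b,lo,hi),3 if n=="mat" else 15))
for l,z in [("glue",125),("cleaner",150),("stamp_ink",138),("mug",46),("tape_roll",24),("pen_cup",50)]:
    print(l,[(d["xy"],np.round(ray("top",d["xy"],z/2)).tolist(),round(d["score"],2)) for d in look_for("top",l)],[np.round(ray("top",d["xy"],0)).tolist() for d in mark_of("top",l)])
cv2.imwrite("pics/topc.png",cv2.resize(im[165:265,260:390],None,fx=6,fy=6,interpolation=cv2.INTER_CUBIC)[:,:,::-1])
E
```

```text
tray 0.68 ((545.0908203125, -15.128227233886719), (215.73007202148438, 172.7130126953125), 84.08665466308594)
mat 0.65 ((494.0946044921875, 322.3036804199219), (223.2889404296875, 303.57574462890625), 83.65386199951172)
handouts 0.67 ((486.4526672363281, -318.392578125), (210.80374145507812, 156.64035034179688), 4.726734638214111)
stapler 0.95 ((561.0718383789062, -6.661705017089844), (145.96383666992188, 37.34529495239258), 84.63363647460938)
mat ((494.83837890625, 323.7904968261719), (218.1743621826172, 297.8128967285156), 83.56318664550781)
hand ((487.67578125, -320.6998291015625), (215.0685272216797, 151.14523315429688), 4.5875067710876465)
glue [([324.5, 228.6], [[512.0, -19.0]], 0.81)] [[[514.0, -10.0]], [[752.0, -159.0]]]
cleaner [([294.0, 226.2], [[515.0, 51.0]], 0.57), ([318.5, 296.5], [[361.0, -8.0]], 0.56)] [[[360.0, -10.0]], [[511.0, 53.0]]]
stamp_ink [([392.8, 290.8], [[376.0, -174.0]], 0.85), ([350.9, 231.9], [[505.0, -78.0]], 0.69), ([382.8, 132.1], [[742.0, -151.0]], 0.68)] [[[511.0, -80.0]], [[374.0, -176.0]]]
mug [([385.3, 130.1], [[763.0, -166.0]], 0.84)] []
tape_roll [([327.0, 114.5], [[802.0, -21.0]], 0.59)] [[[767.0, -27.0]], [[503.0, -76.0]], [[546.0, -8.0]]]
pen_cup [([239.1, 130.8], [[748.0, 193.0]], 0.64)] [[[740.0, 192.0]]]
```

View pics/topc.png

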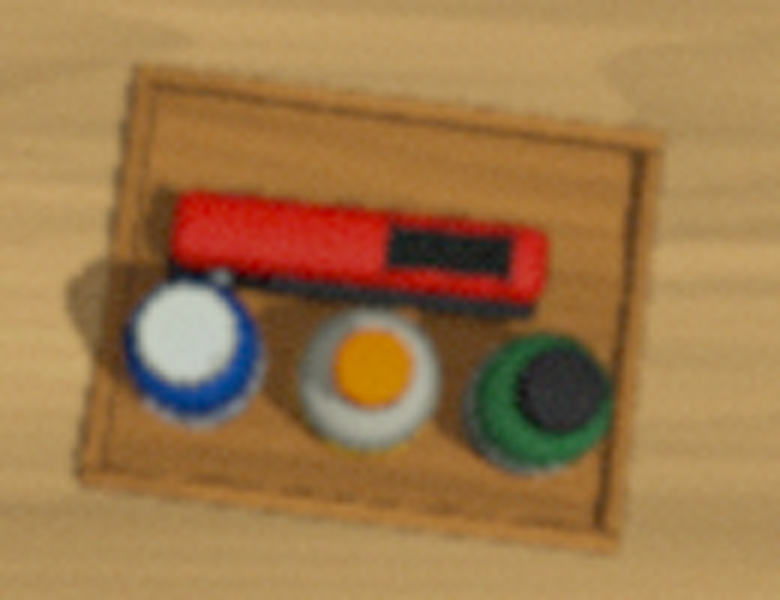

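The crop confirms the choice: white cap over blue body at top px (291,220), orange cap at (322,226), black cap over green at (354,230). The stapler lies behind them along the tray's y, its black label towards -y.

```bash
python3 - <<'E'
from h import *
st=readout.observe(); print(R.from_quat(st["tcp_rot"]).as_matrix().round(3).tolist())
im=read_camera("top"); sc=read_camera("scene")
C={"cleaner":(150,(291,220.3)),"glue":(125,(322.2,226.2)),"stamp_ink":(138,(353.8,229.7))}
ey=np.array([np.cos(np.radians(84.1)),np.sin(np.radians(84.1))]); ex=np.array([ey[1],-ey[0]]); c=np.array([545.,-15])
for n,(h,uv) in C.items():
    w=ray("top",uv,h+6)[0]; print(n,w.round(1),"tray frame",((w-c)@ex).round(1),((w-c)@ey).round(1),"scene px",proj("scene",[*w,h+6]).round(1))
cv2.imwrite("pics/scc.png",cv2.resize(sc[130:250,255:375],None,fx=5,fy=5,interpolation=cv2.INTER_CUBIC)[:,:,::-1])
E
```

```text
[[0.964, -0.0, 0.265], [-0.265, 0.0, 0.964], [-0.0, -1.0, 0.0]]
cleaner [520.5  54.6] tray frame -31.6 66.7 scene px [[344.3 170.2]]
glue [511.9 -10.5] tray frame -33.4 1.0 scene px [[321.7 163. ]]
stamp_ink [505.2 -76.1] tray frame -33.4 -64.8 scene px [[300.  147.2]]
```

View pics/scc.png

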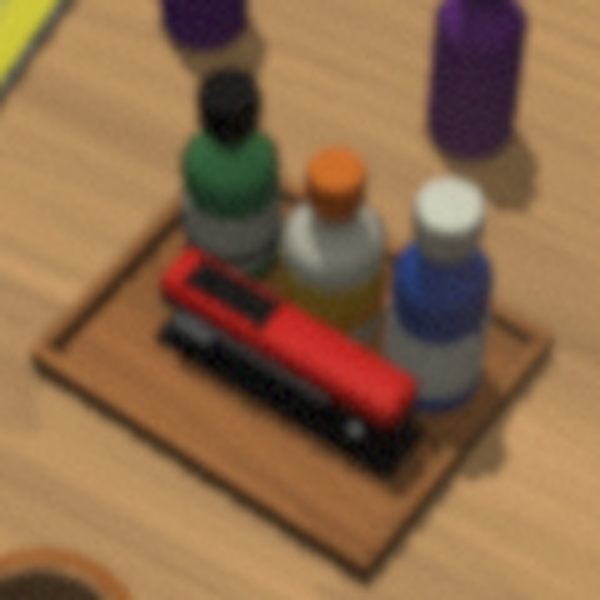

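Emit:
{"fn": "jog_arm", "kwargs": {"plan": [0, 0, 0, 0, 1, 0, 0.3, 0, 0, 0, 0, 1, 0, 0.3, 0, 0, 0, 0, 1, 0, 0.3, 0, 0, 0, 0, 1, 0, 0.3, 0, 0, 0, 0, 1, 0, 0.3, 0, 0, 0, 0, 1, 0, 0.3, 0, 0, 0, 0, 1, 0, 0.3, 0, 0, 0, 0, 1, 0, 0.3, 0, 0, 0, 0, 1, 0, 0.3, 0, 0, 0, 0, 1, 0, 0.3], "squeeze": 50}}

```text
time_s: 2.88
tcp_pos: [152.2, 554.5, 231.3]
tcp_rot: [-0.559, 0.434, -0.434, 0.559]
contact_force: [0.3, -0.5, -0.2]
grip_width: 0.698
```

Emit:
{"fn": "jog_arm", "kwargs": {"plan": [0, 0, 0, 0, 1, 0, 0.3, 0, 0, 0, 0, 1, 0, 0.3, 0, 0, 0, 0, 1, 0, 0.3, 0, 0, 0, 0, 0.42, 0, 0.3, 0.95, 0, 0.88, 0, 0, 0, 0.3, 0.95, 0, 0.88, 0, 0, 0, 0.3, 0.95, 0, 0.88, 0, 0, 0, 0.3, 0.95, 0, 0.88, 0, 0, 0, 0.3, 0.95, 0, 0.88, 0, 0, 0, 0.3, 0.95, 0, 0.88, 0, 0, 0, 0.3]}}

```text
time_s: 3.72
tcp_pos: [269.5, 398.1, 231.4]
tcp_rot: [-0.474, 0.525, -0.525, 0.474]
contact_force: [0.6, 0.3, -0.0]
grip_width: 0.702
```

Emit:
{"fn": "jog_arm", "kwargs": {"plan": [0.95, 0, 0.88, 0, 0, 0, 0.3, 0.95, 0, 0.88, 0, 0, 0, 0.3, 0.95, 0, 0.88, 0, 0, 0, 0.3, 0.95, 0, 0.88, 0, 0, 0, 0.3, 0.95, 0, 0.88, 0, 0, 0, 0.3, 0.95, 0, 0.88, 0, 0, 0, 0.3, 0.95, 0, 0.88, 0, 0, 0, 0.3, 0.95, 0, 0.88, 0, 0, 0, 0.3, 0.95, 0, 0.88, 0, 0, 0, 0.3, 0.95, 0, 0.88, 0, 0, 0, 0.3]}}

```text
time_s: 4.55
tcp_pos: [464.3, 139.1, 231.5]
tcp_rot: [0.473, -0.525, 0.525, -0.474]
contact_force: [1.0, -0.2, 0.4]
grip_width: 0.703
```

Emit:
{"fn": "jog_arm", "kwargs": {"plan": [0.95, 0, 0.88, 0, 0, 0, 0.3, 0.95, 0, 0.88, 0, 0, 0, 0.3, 0.95, 0, 0.88, 0, 0, 0, 0.3, 0, 0, 0, 0, 0, 0, 0.3, 0, 0, 0, 0, 0, 0, 0.3, 0, 0, 0, 0, 0, 0, 0.3]}}

```text
time_s: 5.05
tcp_pos: [521.5, 63.0, 231.1]
tcp_rot: [-0.474, 0.525, -0.525, 0.473]
contact_force: [-0.3, 0.3, 0.4]
grip_width: 0.701
```

```bash
cat >> h.py <<'E'
def tool(dx,dy,dz=0,st=None):
    st=st or readout.observe(); return (R.from_quat(st["tcp_rot"]).as_matrix().T@np.array([dx,dy,dz])).round(1)
def go(x,y,z):
    st=readout.observe(); return tool(*(np.array([x,y,z])-st["tcp_pos"]),st)
E
python3 - <<'E'
from h import *
P=pose("wrist"); im=read_camera("wrist")
for n,x,y,z in [("cleaner",520.5,54.6,156),("glue",511.9,-10.5,131),("ink",505.2,-76.1,144)]: print(n,proj("wrist",[x,y,z],P).round(1))
print(go(520.5,54.6,131), R.from_quat(readout.observe()["tcp_rot"]).as_matrix().round(3).tolist())
cv2.imwrite("pics/w1.png",im[:,:,::-1])
E
```

```text
cleaner [[319.4 220.9]]
glue [[316.9 287.6]]
ink [[316.9 367.5]]
[  8.9 100.2   0.3] [[-0.102, -0.001, 0.995], [-0.995, 0.0, -0.102], [-0.0, -1.0, -0.001]]
```

View pics/w1.png

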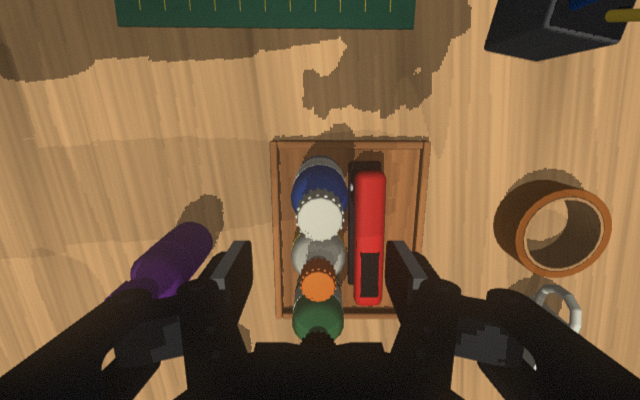

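Wrist view: cleaner cap at (320,218), predicted (319,221); glue cap at (318,286), predicted (317,288). The estimates agree within about 2 mm, so I descend on the cleaner.

Emit:
{"fn": "jog_arm", "kwargs": {"plan": [0.36, 0, 0, 0, 0, 0, 0.3, 0, 0.87, 0, 0, 0, 0, 0.3, 0, 0.87, 0, 0, 0, 0, 0.3, 0, 0.87, 0, 0, 0, 0, 0.3, 0, 0.87, 0, 0, 0, 0, 0.3, 0, 0.87, 0, 0, 0, 0, 0.3, 0, 0, 0, 0, 0, 0, 0.3, 0, 0, 0, 0, 0, 0, 0.3]}}

```text
time_s: 5.77
tcp_pos: [519.5, 54.5, 122.1]
tcp_rot: [-0.475, 0.525, -0.524, 0.473]
contact_force: [-0.3, -0.1, -0.2]
grip_width: 0.699
```

Emit:
{"fn": "jog_arm", "kwargs": {"plan": [0, 0, 0, 0, 0, 0, 0.45, 0, 0, 0, 0, 0, 0, 0.5, 0, 0, 0, 0, 0, 0, 0.55, 0, 0, 0, 0, 0, 0, 0.6, 0, 0, 0, 0, 0, 0, 0.65, 0, 0, 0, 0, 0, 0, 0.8, 0, 0, 0, 0, 0, 0, 1, 0, 0, 0, 0, 0, 0, 1, 0, 0, 0, 0, 0, 0, 1], "squeeze": 50}}

```text
time_s: 6.52
tcp_pos: [521.7, 54.0, 123.8]
tcp_rot: [0.473, -0.524, 0.525, -0.474]
contact_force: [-1.3, 0.3, 5.7]
grip_width: 0.36
```

Emit:
{"fn": "jog_arm", "kwargs": {"plan": [0, -0.3, 0, 0, 0, 0, 1, 0, -0.5, 0, 0, 0, 0, 1, 0, -0.7, 0, 0, 0, 0, 1, 0, -0.5, 0, 0, 0, 0, 1, 0, 0, 0, 0, 0, 0, 1]}}

```text
time_s: 6.93
tcp_pos: [522.5, 53.9, 175.4]
tcp_rot: [0.473, -0.524, 0.526, -0.475]
contact_force: [0.4, -0.5, -1.3]
grip_width: 0.358
```

Emit:
{"fn": "jog_arm", "kwargs": {"plan": [-0.4, 0, 0.05, 0, 0, 0, 1, -0.8, 0, 0.1, 0, 0, 0, 1, -0.8, 0, 0.1, 0, 0, 0, 1, -0.8, 0, 0.1, 0, 0, 0, 1, -0.8, 0, 0.1, 0, 0, 0, 1, -0.8, 0, 0.1, 0, 0, 0, 1, -0.8, 0, 0.1, 0, 0, 0, 1, -0.8, 0, 0.1, 0, 0, 0, 1, -0.8, 0, 0.1, 0, 0, 0, 1, -0.8, 0, 0.1, 0, 0, 0, 1]}}

```text
time_s: 7.77
tcp_pos: [563.2, 242.2, 170.8]
tcp_rot: [-0.475, 0.525, -0.524, 0.473]
contact_force: [0.6, -0.7, -1.0]
grip_width: 0.361
```

Emit:
{"fn": "jog_arm", "kwargs": {"plan": [-0.8, 0, 0.1, 0, 0, 0, 1, -0.8, 0, 0.1, 0, 0, 0, 1, -0.8, 0, 0.1, 0, 0, 0, 1, -0.5, 0, 0.02, 0, 0, 0, 1, -0.05, 0, 0, 0, 0, 0, 1, 0, 0, 0, 0, 0, 0, 1, 0, 0, 0, 0, 0, 0, 1]}}

```text
time_s: 8.35
tcp_pos: [578.9, 312.6, 171.8]
tcp_rot: [-0.474, 0.525, -0.525, 0.473]
contact_force: [0.6, -0.2, -2.0]
grip_width: 0.361
```

Emit:
{"fn": "jog_arm", "kwargs": {"plan": [0, 0.5, 0, 0, 0, 0, 1, 0, 0.6, 0, 0, 0, 0, 1, 0, 0.4, 0, 0, 0, 0, 1, 0, 0.3, 0, 0, 0, 0, 1, 0, 0.14, 0, 0, 0, 0, 1, 0, 0.1, 0, 0, 0, 0, 1, 0, 0, 0, 0, 0, 0, 1, 0, 0, 0, 0, 0, 0, 1]}}

```text
time_s: 9.02
tcp_pos: [579.8, 313.2, 122.2]
tcp_rot: [0.473, -0.525, 0.525, -0.474]
contact_force: [0.1, -0.2, -2.3]
grip_width: 0.357
```

Emit:
{"fn": "jog_arm", "kwargs": {"plan": [0, 0.06, 0, 0, 0, 0, 1, 0, 0, 0, 0, 0, 0, 1, 0, 0, 0, 0, 0, 0, 1]}}

```text
time_s: 9.27
tcp_pos: [580.1, 313.4, 120.9]
tcp_rot: [0.473, -0.525, 0.525, -0.474]
contact_force: [0.3, 0.3, 0.6]
grip_width: 0.362
```

Emit:
{"fn": "jog_arm", "kwargs": {"plan": [0, 0, 0, 0, 0, 0, 0.6, 0, 0, 0, 0, 0, 0, 0.55, 0, 0, 0, 0, 0, 0, 0.45, 0, 0, 0, 0, 0, 0, 0.3, 0, 0, 0, 0, 0, 0, 0.3, 0, 0, 0, 0, 0, 0, 0.3, 0, -0.6, 0, 0, 0, 0, 0.3, 0, -0.9, 0, 0, 0, 0, 0.3, 0, -0.9, 0, 0, 0, 0, 0.3]}}

```text
time_s: 10.02
tcp_pos: [578.8, 312.8, 179.8]
tcp_rot: [-0.475, 0.525, -0.525, 0.473]
contact_force: [0.9, 0.3, 0.5]
grip_width: 0.702
```

Emit:
{"fn": "jog_arm", "kwargs": {"plan": [0.9, 0, -0.1, 0, 0, 0, 0.3, 0.9, 0, -0.1, 0, 0, 0, 0.3, 0.9, 0, -0.1, 0, 0, 0, 0.3, 0.9, 0, -0.1, 0, 0, 0, 0.3, 0.9, 0, -0.1, 0, 0, 0, 0.3, 0.9, 0, -0.1, 0, 0, 0, 0.3, 0.9, 0, -0.1, 0, 0, 0, 0.3, 0.9, 0, -0.1, 0, 0, 0, 0.3, 0.9, 0, -0.1, 0, 0, 0, 0.3, 0.9, 0, -0.1, 0, 0, 0, 0.3]}}

```text
time_s: 10.85
tcp_pos: [531.3, 90.9, 180.2]
tcp_rot: [0.474, -0.525, 0.525, -0.474]
contact_force: [0.2, -0.0, 0.3]
grip_width: 0.695
```

Emit:
{"fn": "jog_arm", "kwargs": {"plan": [0.9, 0, -0.1, 0, 0, 0, 0.3, 0.9, 0, -0.1, 0, 0, 0, 0.3, 0.9, 0, -0.1, 0, 0, 0, 0.3, 0.9, 0, -0.06, 0, 0, 0, 0.3, 0.5, 0, 0, 0, 0, 0, 0.3, 0, 0, 0, 0, 0, 0, 0.3, 0, 0, 0, 0, 0, 0, 0.3]}}

```text
time_s: 11.43
tcp_pos: [512.3, -9.5, 180.1]
tcp_rot: [-0.473, 0.525, -0.525, 0.474]
contact_force: [-0.5, 0.6, -0.2]
grip_width: 0.704
```

```bash
python3 - <<'E'
from h import *
print(go(511.9,-10.5,98))
im=read_camera("top"); cv2.imwrite("pics/t2.png",cv2.resize(im[150:310,110:380],None,fx=2.9,fy=2.9,interpolation=cv2.INTER_CUBIC)[:,:,::-1])
E
```

```text
[ 1.1 82.1 -0.4]
```

View pics/t2.png

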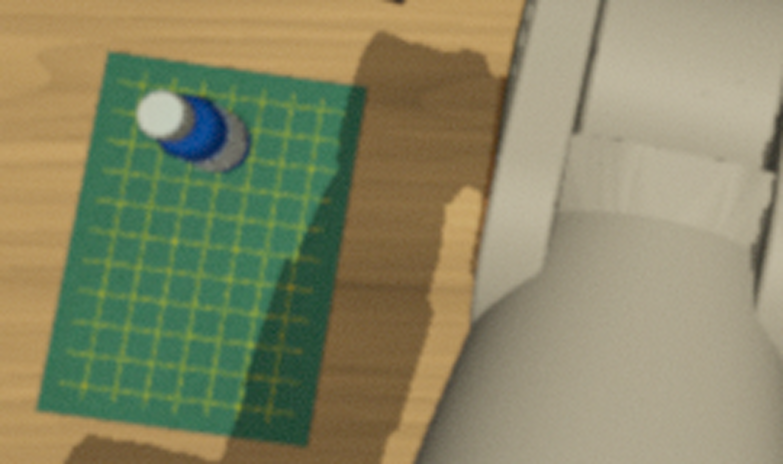

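The cleaner stands upright on the mat with its base near crop (220,145), well inside. Now the glue.

Emit:
{"fn": "jog_arm", "kwargs": {"plan": [0.04, 0.8, 0, 0, 0, 0, 0.3, 0, 0.8, 0, 0, 0, 0, 0.3, 0, 0.8, 0, 0, 0, 0, 0.3, 0, 0.6, 0, 0, 0, 0, 0.3, 0, 0.3, 0, 0, 0, 0, 0.3, 0, 0, 0, 0, 0, 0, 0.3, 0, 0, 0, 0, 0, 0, 0.3]}}

```text
time_s: 12.07
tcp_pos: [512.2, -9.4, 97.6]
tcp_rot: [-0.474, 0.525, -0.524, 0.474]
contact_force: [-0.4, -0.0, 0.1]
grip_width: 0.7
```

Emit:
{"fn": "jog_arm", "kwargs": {"plan": [0, 0, 0, 0, 0, 0, 0.45, 0, 0, 0, 0, 0, 0, 0.5, 0, 0, 0, 0, 0, 0, 0.55, 0, 0, 0, 0, 0, 0, 0.6, 0, 0, 0, 0, 0, 0, 0.65, 0, 0, 0, 0, 0, 0, 0.8, 0, 0, 0, 0, 0, 0, 1, 0, 0, 0, 0, 0, 0, 1, 0, 0, 0, 0, 0, 0, 1]}}

```text
time_s: 12.82
tcp_pos: [512.7, -10.3, 98.1]
tcp_rot: [0.473, -0.525, 0.525, -0.474]
contact_force: [0.3, 0.2, 5.0]
grip_width: 0.312
```

Emit:
{"fn": "jog_arm", "kwargs": {"plan": [0, -0.3, 0, 0, 0, 0, 1, 0, -0.5, 0, 0, 0, 0, 1, 0, -0.7, 0, 0, 0, 0, 1, 0, -0.5, 0, 0, 0, 0, 1, 0, 0, 0, 0, 0, 0, 1]}}

```text
time_s: 13.23
tcp_pos: [513.1, -10.3, 149.6]
tcp_rot: [0.473, -0.524, 0.526, -0.474]
contact_force: [0.6, -0.9, -1.9]
grip_width: 0.312
```

Held (0.312 is about 27 mm, close to the 28 mm cap). Carrying it to the middle of the mat.

Emit:
{"fn": "jog_arm", "kwargs": {"plan": [-0.4, 0, -0.15, 0, 0, 0, 1, -0.8, 0, -0.15, 0, 0, 0, 1, -0.8, 0, -0.15, 0, 0, 0, 1, -0.8, 0, -0.15, 0, 0, 0, 1, -0.8, 0, -0.15, 0, 0, 0, 1, -0.8, 0, -0.15, 0, 0, 0, 1, -0.8, 0, -0.15, 0, 0, 0, 1, -0.8, 0, -0.15, 0, 0, 0, 1, -0.8, 0, -0.15, 0, 0, 0, 1, -0.8, 0, -0.15, 0, 0, 0, 1]}}

```text
time_s: 14.07
tcp_pos: [492.3, 184.0, 145.9]
tcp_rot: [-0.475, 0.526, -0.524, 0.473]
contact_force: [0.5, -0.5, -2.8]
grip_width: 0.309
```

Emit:
{"fn": "jog_arm", "kwargs": {"plan": [-0.8, 0, -0.15, 0, 0, 0, 1, -0.8, 0, -0.15, 0, 0, 0, 1, -0.8, 0, -0.15, 0, 0, 0, 1, -0.8, 0, -0.1, 0, 0, 0, 1, -0.8, 0, 0, 0, 0, 0, 1, -0.8, 0, 0, 0, 0, 0, 1, -0.8, 0, 0, 0, 0, 0, 1, 0, 0, 0, 0, 0, 0, 1, 0, 0, 0, 0, 0, 0, 1]}}

```text
time_s: 14.82
tcp_pos: [493.2, 324.1, 145.7]
tcp_rot: [-0.475, 0.525, -0.524, 0.473]
contact_force: [0.5, 0.1, -3.4]
grip_width: 0.312
```

Emit:
{"fn": "jog_arm", "kwargs": {"plan": [0, 0.5, 0, 0, 0, 0, 1, 0, 0.6, 0, 0, 0, 0, 1, 0, 0.4, 0, 0, 0, 0, 1, 0, 0.3, 0, 0, 0, 0, 1, 0, 0.14, 0, 0, 0, 0, 1, 0, 0.1, 0, 0, 0, 0, 1, 0, 0.04, 0, 0, 0, 0, 1, 0, 0, 0, 0, 0, 0, 1, 0, 0, 0, 0, 0, 0, 1]}}

```text
time_s: 15.57
tcp_pos: [495.3, 323.5, 96.2]
tcp_rot: [0.473, -0.525, 0.525, -0.474]
contact_force: [0.3, -0.3, -1.9]
grip_width: 0.31
```

Emit:
{"fn": "jog_arm", "kwargs": {"plan": [0, 0.05, 0, 0, 0, 0, 1, 0, 0, 0, 0, 0, 0, 1, 0, 0, 0, 0, 0, 0, 1]}}

```text
time_s: 15.82
tcp_pos: [495.5, 323.7, 95.2]
tcp_rot: [0.473, -0.525, 0.525, -0.474]
contact_force: [1.4, -1.0, 2.2]
grip_width: 0.312
```

Emit:
{"fn": "jog_arm", "kwargs": {"plan": [0, 0, 0, 0, 0, 0, 0.65, 0, 0, 0, 0, 0, 0, 0.6, 0, 0, 0, 0, 0, 0, 0.5, 0, 0, 0, 0, 0, 0, 0.3, 0, 0, 0, 0, 0, 0, 0.3, 0, 0, 0, 0, 0, 0, 0.3, 0, -0.63, 0, 0, 0, 0, 0.3, 0, -0.9, 0, 0, 0, 0, 0.3, 0, -0.9, 0, 0, 0, 0, 0.3, 0, -1, 0, 0, 0, 0, 0.3]}}

```text
time_s: 16.65
tcp_pos: [494.3, 323.1, 180.3]
tcp_rot: [-0.474, 0.525, -0.525, 0.473]
contact_force: [-0.2, 0.1, 0.7]
grip_width: 0.698
```

Emit:
{"fn": "jog_arm", "kwargs": {"plan": [0.88, 0, 0.114, 0, 0, 0, 0.3, 0.88, 0, 0.114, 0, 0, 0, 0.3, 0.88, 0, 0.114, 0, 0, 0, 0.3, 0.88, 0, 0.114, 0, 0, 0, 0.3, 0.88, 0, 0.114, 0, 0, 0, 0.3, 0.88, 0, 0.114, 0, 0, 0, 0.3, 0.88, 0, 0.114, 0, 0, 0, 0.3, 0.88, 0, 0.114, 0, 0, 0, 0.3, 0.88, 0, 0.114, 0, 0, 0, 0.3, 0.88, 0, 0.114, 0, 0, 0, 0.3]}}

```text
time_s: 17.48
tcp_pos: [500.6, 100.5, 180.1]
tcp_rot: [0.474, -0.525, 0.525, -0.474]
contact_force: [-0.1, 0.2, 0.0]
grip_width: 0.698
```

Emit:
{"fn": "jog_arm", "kwargs": {"plan": [0.88, 0, 0.114, 0, 0, 0, 0.3, 0.88, 0, 0.114, 0, 0, 0, 0.3, 0.88, 0, 0.114, 0, 0, 0, 0.3, 0.88, 0, 0.114, 0, 0, 0, 0.3, 0.88, 0, 0.114, 0, 0, 0, 0.3, 0.88, 0, 0.114, 0, 0, 0, 0.3, 0.88, 0, 0.114, 0, 0, 0, 0.3, 0.88, 0, 0.114, 0, 0, 0, 0.3, 0, 0, 0, 0, 0, 0, 0.3, 0, 0, 0, 0, 0, 0, 0.3]}}

```text
time_s: 18.32
tcp_pos: [505.4, -76.8, 180.0]
tcp_rot: [-0.473, 0.526, -0.525, 0.473]
contact_force: [-0.3, -0.2, -0.6]
grip_width: 0.698
```

```bash
python3 - <<'E'
from h import *
print(go(505.2,-76.1,110.6))
P=pose("wrist"); im=read_camera("wrist"); print(proj("wrist",[505.2,-76.1,144],P).round(1), [(d["xy"],round(d["score"],2)) for d in look_for("wrist","stamp_ink")])
cv2.imwrite("pics/w2.png",im[:,:,::-1])
E
```

```text
[-0.6 69.4 -0.3]
[[319.3 227.9]] [([319.0, 198.0], 0.95), ([167.8, 362.0], 0.95)]
```

View pics/w2.png

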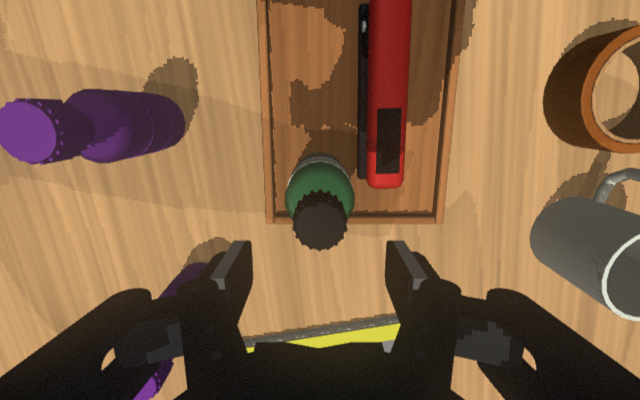

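Ink cap centre at about (320,226), predicted (319,228). Good; gripping.

Emit:
{"fn": "jog_arm", "kwargs": {"plan": [0, 0.8, 0, 0, 0, 0, 0.3, 0, 0.8, 0, 0, 0, 0, 0.3, 0, 0.7, 0, 0, 0, 0, 0.3, 0, 0.48, 0, 0, 0, 0, 0.3, 0, 0, 0, 0, 0, 0, 0.3, 0, 0, 0, 0, 0, 0, 0.3]}}

```text
time_s: 18.92
tcp_pos: [504.8, -74.7, 110.2]
tcp_rot: [-0.474, 0.525, -0.524, 0.474]
contact_force: [1.0, 0.7, -0.2]
grip_width: 0.706
```

Emit:
{"fn": "jog_arm", "kwargs": {"plan": [0, 0, 0, 0, 0, 0, 0.45, 0, 0, 0, 0, 0, 0, 0.5, 0, 0, 0, 0, 0, 0, 0.55, 0, 0, 0, 0, 0, 0, 0.6, 0, 0, 0, 0, 0, 0, 0.65, 0, 0, 0, 0, 0, 0, 0.8, 0, 0, 0, 0, 0, 0, 1, 0, 0, 0, 0, 0, 0, 1, 0, 0, 0, 0, 0, 0, 1]}}

```text
time_s: 19.67
tcp_pos: [506.1, -76.0, 111.3]
tcp_rot: [0.473, -0.524, 0.525, -0.474]
contact_force: [0.5, -0.3, 5.4]
grip_width: 0.341
```

Emit:
{"fn": "jog_arm", "kwargs": {"plan": [0, -0.3, 0, 0, 0, 0, 1, 0, -0.5, 0, 0, 0, 0, 1, 0, -0.7, 0, 0, 0, 0, 1, 0, -0.5, 0, 0, 0, 0, 1, 0, 0, 0, 0, 0, 0, 1]}}

```text
time_s: 20.08
tcp_pos: [506.4, -76.2, 162.7]
tcp_rot: [0.473, -0.524, 0.526, -0.474]
contact_force: [0.4, -0.4, -2.0]
grip_width: 0.338
```

Emit:
{"fn": "jog_arm", "kwargs": {"plan": [-0.38, 0, -0.14, 0, 0, 0, 1, -0.8, 0, -0.28, 0, 0, 0, 1, -0.8, 0, -0.28, 0, 0, 0, 1, -0.8, 0, -0.28, 0, 0, 0, 1, -0.8, 0, -0.28, 0, 0, 0, 1, -0.8, 0, -0.28, 0, 0, 0, 1, -0.8, 0, -0.28, 0, 0, 0, 1, -0.8, 0, -0.28, 0, 0, 0, 1, -0.8, 0, -0.28, 0, 0, 0, 1, -0.8, 0, -0.28, 0, 0, 0, 1]}}

```text
time_s: 20.92
tcp_pos: [456.6, 120.9, 159.0]
tcp_rot: [-0.475, 0.526, -0.524, 0.473]
contact_force: [0.1, -0.1, -2.5]
grip_width: 0.331
```

Emit:
{"fn": "jog_arm", "kwargs": {"plan": [-0.8, 0, -0.28, 0, 0, 0, 1, -0.8, 0, -0.28, 0, 0, 0, 1, -0.8, 0, -0.28, 0, 0, 0, 1, -0.8, 0, -0.28, 0, 0, 0, 1, -0.8, 0, -0.28, 0, 0, 0, 1, -0.8, 0, -0.28, 0, 0, 0, 1, -0.8, 0, -0.28, 0, 0, 0, 1, -0.8, 0, -0.28, 0, 0, 0, 1, -0.8, 0, -0.28, 0, 0, 0, 1, -0.8, 0, -0.28, 0, 0, 0, 1]}}

```text
time_s: 21.75
tcp_pos: [407.3, 326.3, 158.9]
tcp_rot: [-0.475, 0.525, -0.525, 0.473]
contact_force: [0.4, -0.4, -3.0]
grip_width: 0.341
```

Emit:
{"fn": "jog_arm", "kwargs": {"plan": [-0.3, 0, 0, 0, 0, 0, 1, 0, 0, 0, 0, 0, 0, 1, 0, 0, 0, 0, 0, 0, 1]}}

```text
time_s: 22.0
tcp_pos: [409.2, 332.7, 159.5]
tcp_rot: [-0.475, 0.525, -0.525, 0.473]
contact_force: [-0.4, -0.4, -2.1]
grip_width: 0.336
```

Emit:
{"fn": "jog_arm", "kwargs": {"plan": [0, 0.5, 0, 0, 0, 0, 1, 0, 0.6, 0, 0, 0, 0, 1, 0, 0.4, 0, 0, 0, 0, 1, 0, 0.3, 0, 0, 0, 0, 1, 0, 0.14, 0, 0, 0, 0, 1, 0, 0.1, 0, 0, 0, 0, 1, 0, 0.06, 0, 0, 0, 0, 1, 0, 0, 0, 0, 0, 0, 1, 0, 0, 0, 0, 0, 0, 1]}}

```text
time_s: 22.75
tcp_pos: [410.6, 333.2, 108.6]
tcp_rot: [0.473, -0.525, 0.525, -0.474]
contact_force: [0.7, 0.2, -2.2]
grip_width: 0.334
```

Emit:
{"fn": "jog_arm", "kwargs": {"plan": [0, 0.04, 0, 0, 0, 0, 1, 0, 0, 0, 0, 0, 0, 1, 0, 0, 0, 0, 0, 0, 1]}}

```text
time_s: 23.0
tcp_pos: [410.8, 333.5, 108.3]
tcp_rot: [0.473, -0.525, 0.525, -0.475]
contact_force: [-1.2, -1.3, 6.3]
grip_width: 0.334
```

Emit:
{"fn": "jog_arm", "kwargs": {"plan": [0, 0, 0, 0, 0, 0, 0.63, 0, 0, 0, 0, 0, 0, 0.58, 0, 0, 0, 0, 0, 0, 0.5, 0, 0, 0, 0, 0, 0, 0.3, 0, 0, 0, 0, 0, 0, 0.3, 0, 0, 0, 0, 0, 0, 0.3, 0, -0.62, 0, 0, 0, 0, 0.3, 0, -0.8, 0, 0, 0, 0, 0.3, 0, -0.9, 0, 0, 0, 0, 0.3, 0, -0.6, 0, 0, 0, 0, 0.3]}}

```text
time_s: 23.83
tcp_pos: [410.6, 333.3, 181.8]
tcp_rot: [0.473, -0.525, 0.525, -0.474]
contact_force: [1.1, -0.7, -0.1]
grip_width: 0.701
```

Emit:
{"fn": "jog_arm", "kwargs": {"plan": [0.923, 0, 0.534, 0, 0, 0, 0.3, 0.923, 0, 0.534, 0, 0, 0, 0.3, 0.923, 0, 0.534, 0, 0, 0, 0.3, 0.923, 0, 0.534, 0, 0, 0, 0.3, 0.923, 0, 0.534, 0, 0, 0, 0.3, 0.923, 0, 0.534, 0, 0, 0, 0.3, 0.923, 0, 0.534, 0, 0, 0, 0.3, 0.923, 0, 0.534, 0, 0, 0, 0.3, 0.923, 0, 0.534, 0, 0, 0, 0.3, 0.923, 0, 0.534, 0, 0, 0, 0.3]}}

```text
time_s: 24.67
tcp_pos: [519.8, 88.6, 180.0]
tcp_rot: [-0.474, 0.525, -0.525, 0.474]
contact_force: [-0.5, 0.8, -0.3]
grip_width: 0.699
```

Emit:
{"fn": "jog_arm", "kwargs": {"plan": [0.923, 0, 0.534, 0, 0, 0, 0.3, 0.923, 0, 0.534, 0, 0, 0, 0.3, 0.923, 0, 0.534, 0, 0, 0, 0.3, 0.923, 0, 0.534, 0, 0, 0, 0.3, 0, 0, 0, 0, 0, 0, 0.3, 0, 0, 0, 0, 0, 0, 0.3]}}

```text
time_s: 25.17
tcp_pos: [563.4, -8.7, 179.6]
tcp_rot: [-0.473, 0.526, -0.525, 0.473]
contact_force: [0.2, 0.6, -0.6]
grip_width: 0.696
```

```bash
python3 - <<'E'
from h import *
P=pose("wrist"); im=read_camera("wrist"); 
for d in masks_of("wrist","stapler")[:2]: print(round(d["score"],2),rect("wrist",d["pixels"],63,P))
h=cv2.cvtColor(im,cv2.COLOR_RGB2HSV); m=((h[:,:,0]<6)|(h[:,:,0]>172))&(h[:,:,1]>150)&(h[:,:,2]>60)
r=rect("wrist",m,63,P); print("red",r, proj("wrist",[[*p,63] for p in cv2.boxPoints(r)],P).round().tolist())
print(go(*r[0],40))
top=read_camera("top"); cv2.imwrite("pics/wt3.png",np.hstack([im[:,100:520],cv2.resize(top[150:310,110:270],(400,400))])[:,:800,::-1])
E
```

```text
0.81 ((564.6705322265625, -4.6494293212890625), (143.86288452148438, 32.702674865722656), 84.16299438476562)
red ((565.1273803710938, -4.957176208496094), (141.7454071044922, 28.65804672241211), 84.98429107666016) [[305.0, 270.0], [339.0, 270.0], [339.0, 97.0], [301.0, 97.0]]
[ -2.3 139.8   2.4]
```

View pics/wt3.png

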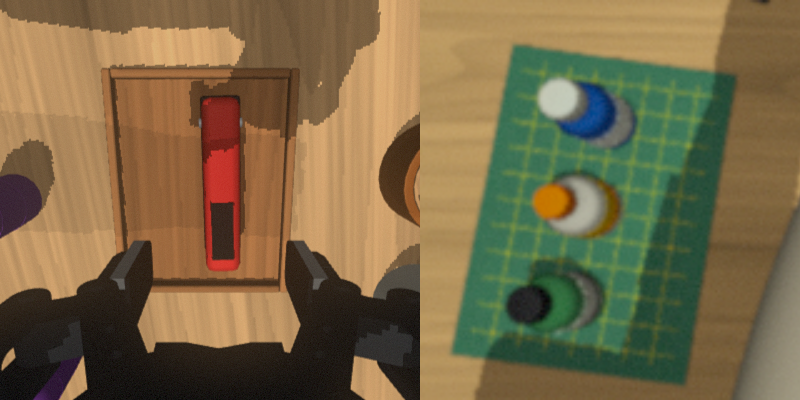

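All three bottles stand on the mat. The stapler's arm measures 29–33 × 143 mm, centred at (565,-5).

```bash
python3 - <<'E'
from h import *
print(readout.observe()["joint_pos"].round(2))
E
```

```text
[-0.15  0.31 -0.09  1.18  0.    1.52]
```

Emit:
{"fn": "jog_arm", "kwargs": {"plan": [-0.16, 0.9, 0.07, 0, 0, 0, 0.3, 0, 0.9, 0, 0, 0, 0, 0.3, 0, 0.9, 0, 0, 0, 0, 0.3, 0, 0.9, 0, 0, 0, 0, 0.3, 0, 0.9, 0, 0, 0, 0, 0.3, 0, 0.7, 0, 0, 0, 0, 0.3, 0, 0.4, 0, 0, 0, 0, 0.3, 0, 0.3, 0, 0, 0, 0, 0.3, 0, 0, 0, 0, 0, 0, 0.3, 0, 0, 0, 0, 0, 0, 0.3]}}

```text
time_s: 26.15
tcp_pos: [565.5, -3.2, 33.0]
tcp_rot: [0.474, -0.525, 0.525, -0.474]
contact_force: [0.3, -0.7, -0.0]
grip_width: 0.704
```

Emit:
{"fn": "jog_arm", "kwargs": {"plan": [0, 0, 0, 0, 0, 0, 0.45, 0, 0, 0, 0, 0, 0, 0.5, 0, 0, 0, 0, 0, 0, 0.55, 0, 0, 0, 0, 0, 0, 0.6, 0, 0, 0, 0, 0, 0, 0.65, 0, 0, 0, 0, 0, 0, 0.8, 0, 0, 0, 0, 0, 0, 1, 0, 0, 0, 0, 0, 0, 1, 0, 0, 0, 0, 0, 0, 1], "squeeze": 60}}

```text
time_s: 26.9
tcp_pos: [566.0, -3.8, 33.3]
tcp_rot: [0.473, -0.524, 0.525, -0.474]
contact_force: [0.4, -0.9, 6.5]
grip_width: 0.339
```

Emit:
{"fn": "jog_arm", "kwargs": {"plan": [0, -0.3, 0, 0, 0, 0, 1, 0, -0.5, 0, 0, 0, 0, 1, 0, -0.7, 0, 0, 0, 0, 1, 0, -0.8, 0, 0, 0, 0, 1, 0, -0.5, 0, 0, 0, 0, 1, 0, 0, 0, 0, 0, 0, 1]}}

```text
time_s: 27.4
tcp_pos: [566.6, -3.8, 105.1]
tcp_rot: [0.473, -0.524, 0.526, -0.475]
contact_force: [0.7, -0.5, -2.7]
grip_width: 0.342
```

Emit:
{"fn": "jog_arm", "kwargs": {"plan": [0.5, 0, 0, 0, 0, 0, 1, 0.8, 0, -0.12, 0, 0, 0, 1, 0.8, 0, -0.12, 0, 0, 0, 1, 0.8, 0, -0.12, 0, 0, 0, 1, 0.8, 0, -0.12, 0, 0, 0, 1, 0.8, 0, -0.12, 0, 0, 0, 1, 0.8, 0, -0.12, 0, 0, 0, 1, 0.8, 0, -0.12, 0, 0, 0, 1, 0.8, 0, -0.12, 0, 0, 0, 1, 0.8, 0, -0.12, 0, 0, 0, 1]}}

```text
time_s: 28.23
tcp_pos: [516.9, -193.3, 100.7]
tcp_rot: [-0.474, 0.526, -0.524, 0.473]
contact_force: [0.0, 0.3, -2.5]
grip_width: 0.34
```

Emit:
{"fn": "jog_arm", "kwargs": {"plan": [0.8, 0, -0.12, 0, 0, 0, 1, 0.8, 0, -0.12, 0, 0, 0, 1, 0.8, 0, -0.12, 0, 0, 0, 1, 0.8, 0, -0.12, 0, 0, 0, 1, 0.8, 0, -0.12, 0, 0, 0, 1, 0.8, 0, -0.12, 0, 0, 0, 1, 0.38, 0, 0, 0, 0, 0, 1, 0, 0, 0, 0, 0.5, 0, 1, 0, 0, 0, 0, 1, 0, 1, 0, 0, 0, 0, 1, 0, 1]}}

```text
time_s: 29.07
tcp_pos: [486.5, -319.1, 101.0]
tcp_rot: [-0.4, 0.584, -0.582, 0.399]
contact_force: [1.2, 0.6, -3.8]
grip_width: 0.341
```

Emit:
{"fn": "jog_arm", "kwargs": {"plan": [0, 0, 0, 0, 1, 0, 1, 0, 0, 0, 0, 1, 0, 1, 0, 0, 0, 0, 1, 0, 1, 0, 0, 0, 0, 1, 0, 1, 0, 0, 0, 0, 1, 0, 1, 0, 0, 0, 0, 1, 0, 1, 0, 0, 0, 0, 1, 0, 1, 0, 0, 0, 0, 1, 0, 1, 0, 0, 0, 0, 1, 0, 1, 0, 0, 0, 0, 1, 0, 1]}}

```text
time_s: 29.9
tcp_pos: [486.8, -318.6, 101.1]
tcp_rot: [-0.055, 0.706, -0.704, 0.054]
contact_force: [0.0, -0.4, -3.0]
grip_width: 0.344
```

Emit:
{"fn": "jog_arm", "kwargs": {"plan": [0, 0, 0, 0, 0.5, 0, 1, 0, 0, 0, 0, 0.33, 0, 1, 0, 0, 0, 0, 0, 0, 1, 0, 0, 0, 0, 0, 0, 1]}}

```text
time_s: 30.23
tcp_pos: [487.0, -318.8, 101.5]
tcp_rot: [-0.027, 0.707, -0.706, 0.026]
contact_force: [0.2, -0.6, -2.5]
grip_width: 0.338
```

```bash
python3 - <<'E'
from h import *
P=pose("wrist"); im=read_camera("wrist"); cv2.imwrite("pics/w4.png",im[:,:,::-1])
st=readout.observe(); print(st["tcp_pos"],R.from_quat(st["tcp_rot"]).as_matrix().round(3).tolist(),go(487,-319.5,100))
h=cv2.cvtColor(im,cv2.COLOR_RGB2HSV); m=cv2.inRange(h,np.array((22,120,60)),np.array((35,255,255)))>0
print(rect("wrist",m,15,P))
E
```

```text
[ 487.12595282 -318.90515533  101.70817318] [[-0.997, -0.001, 0.074], [-0.074, 0.001, -0.997], [0.001, -1.0, -0.001]] [0.2 1.7 0.6]
((504.9688720703125, -318.3415222167969), (174.81517028808594, 148.26486206054688), 4.714828014373779)
```

View pics/w4.png

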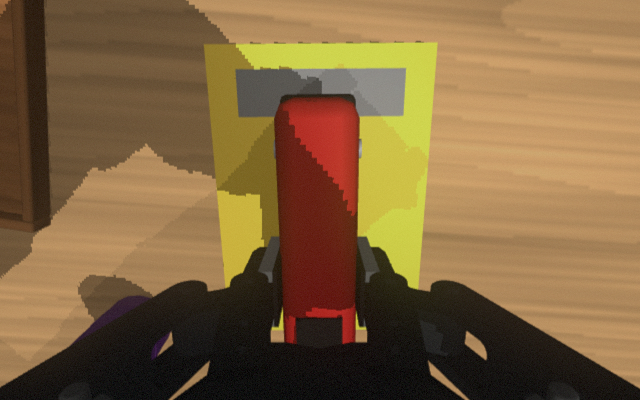

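Emit:
{"fn": "jog_arm", "kwargs": {"plan": [0, 0.6, 0, 0, 0, 0, 1, 0, 0.7, 0, 0, 0, 0, 1, 0, 0.5, 0, 0, 0, 0, 1, 0, 0.3, 0, 0, 0, 0, 1, 0, 0.14, 0, 0, 0, 0, 1, 0, 0.1, 0, 0, 0, 0, 1, 0, 0.05, 0, 0, 0, 0, 1, 0, 0, 0, 0, 0, 0, 1, 0, 0, 0, 0, 0, 0, 1]}}

```text
time_s: 31.03
tcp_pos: [488.0, -319.7, 43.4]
tcp_rot: [0.025, -0.706, 0.707, -0.026]
contact_force: [-1.1, -0.8, -3.0]
grip_width: 0.342
```

Emit:
{"fn": "jog_arm", "kwargs": {"plan": [0, 0.03, 0, 0, 0, 0, 1, 0, 0, 0, 0, 0, 0, 1, 0, 0, 0, 0, 0, 0, 1]}}

```text
time_s: 31.28
tcp_pos: [487.8, -319.5, 42.4]
tcp_rot: [0.025, -0.707, 0.707, -0.026]
contact_force: [-0.8, -0.1, -1.7]
grip_width: 0.344
```

Emit:
{"fn": "jog_arm", "kwargs": {"plan": [0, 0.05, 0, 0, 0, 0, 1, 0, 0, 0, 0, 0, 0, 1, 0, 0, 0, 0, 0, 0, 1]}}

```text
time_s: 31.53
tcp_pos: [487.8, -319.6, 42.3]
tcp_rot: [0.025, -0.706, 0.707, -0.026]
contact_force: [-3.0, 1.8, 6.0]
grip_width: 0.343
```

Emit:
{"fn": "jog_arm", "kwargs": {"plan": [0, 0, 0, 0, 0, 0, 0.63, 0, 0, 0, 0, 0, 0, 0.58, 0, 0, 0, 0, 0, 0, 0.5, 0, 0, 0, 0, 0, 0, 0.3, 0, 0, 0, 0, 0, 0, 0.3, 0, 0, 0, 0, 0, 0, 0.3, 0, -0.57, 0, 0, 0, 0, 0.3, 0, -1, 0, 0, 0, 0, 0.3, 0, -1, 0, 0, 0, 0, 0.3, 0, -1, 0, 0, 0, 0, 0.3]}}

```text
time_s: 32.37
tcp_pos: [487.3, -319.1, 130.6]
tcp_rot: [-0.026, 0.707, -0.706, 0.025]
contact_force: [0.0, -0.3, -0.9]
grip_width: 0.696
```

Emit:
{"fn": "jog_arm", "kwargs": {"plan": [0, -1, 0, 0, 0, 0, 0.3, 0, -1, 0, 0, 0, 0, 0.3, 0, 0, 0, 0, 0, 0, 0.3, 0, 0, 0, 0, 0, 0, 0.3]}}

```text
time_s: 32.7
tcp_pos: [488.6, -320.1, 181.7]
tcp_rot: [0.025, -0.706, 0.708, -0.027]
contact_force: [-0.4, -0.8, -0.1]
grip_width: 0.7
```

```bash
python3 - <<'E'
from h import *
P=pose("wrist"); im=read_camera("wrist"); sc=read_camera("scene")
h=cv2.cvtColor(im,cv2.COLOR_RGB2HSV); m=((h[:,:,0]<6)|(h[:,:,0]>172))&(h[:,:,1]>150)&(h[:,:,2]>40)
print("red",rect("wrist",m,72,P))
for d in masks_of("wrist","stapler")[:1]: print(round(d["score"],2),rect("wrist",d["pixels"],72,P))
m=cv2.inRange(h,np.array((22,120,60)),np.array((35,255,255)))>0
print("yellow",rect("wrist",m,15,P),readout.observe()["tcp_pos"],readout.observe()["time_s"])
a=im[:,140:500]; b=cv2.resize(sc[90:190,170:280],(440,400),interpolation=cv2.INTER_CUBIC); cv2.imwrite("pics/w5.png",np.hstack([a,b])[:,:,::-1])
E
```

```text
red ((460.97406005859375, -322.27276611328125), (91.73165130615234, 26.60101318359375), 4.1823530197143555)
0.78 ((485.8303527832031, -319.2241516113281), (143.93142700195312, 32.080711364746094), 5.103729248046875)
yellow ((487.05291748046875, -319.589599609375), (211.22743225097656, 148.75323486328125), 4.703614234924316) [ 486.93130532 -318.8011365   178.58934957] 32.85
```

View pics/w5.png

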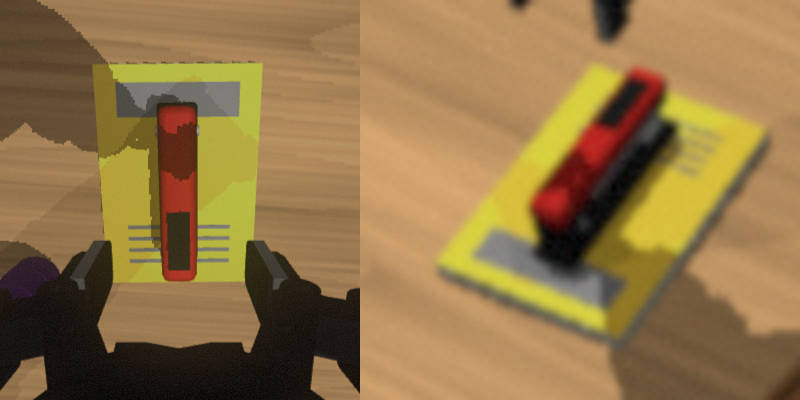

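Stapler centre measures (486,-319) and handouts centre (487,-320), with angles 5.1° and 4.7°: well placed. I turn back and return the bottles, ink first.

Emit:
{"fn": "jog_arm", "kwargs": {"plan": [0, 0, 0, 0, -1, 0, 0.3, 0, 0, 0, 0, -1, 0, 0.3, 0, 0, 0, 0, -1, 0, 0.3, 0, 0, 0, 0, -1, 0, 0.3, 0, 0, 0, 0, -1, 0, 0.3, 0, 0, 0, 0, -1, 0, 0.3, 0, 0, 0, 0, -1, 0, 0.3, 0, 0, 0, 0, -1, 0, 0.3, 0, 0, 0, 0, -1, 0, 0.3, 0, 0, 0, 0, -1, 0, 0.3]}}

```text
time_s: 33.68
tcp_pos: [486.8, -318.7, 178.1]
tcp_rot: [-0.377, 0.599, -0.597, 0.377]
contact_force: [-0.9, 0.1, -0.1]
grip_width: 0.699
```

Emit:
{"fn": "jog_arm", "kwargs": {"plan": [0, 0, 0, 0, -1, 0, 0.3, 0, 0, 0, 0, -1, 0, 0.3, 0, 0, 0, 0, -1, 0, 0.3, 0, 0, 0, 0, -0.33, 0, 0.3, -0.98, 0, -0.22, 0, 0, 0, 0.3, -0.98, 0, -0.22, 0, 0, 0, 0.3, -0.98, 0, -0.22, 0, 0, 0, 0.3, -0.98, 0, -0.22, 0, 0, 0, 0.3, -0.98, 0, -0.22, 0, 0, 0, 0.3, -0.98, 0, -0.22, 0, 0, 0, 0.3]}}

```text
time_s: 34.52
tcp_pos: [468.6, -168.2, 178.4]
tcp_rot: [-0.474, 0.526, -0.524, 0.473]
contact_force: [0.3, 0.3, 0.7]
grip_width: 0.698
```

Emit:
{"fn": "jog_arm", "kwargs": {"plan": [-0.98, 0, -0.22, 0, 0, 0, 0.3, -0.98, 0, -0.22, 0, 0, 0, 0.3, -0.98, 0, -0.22, 0, 0, 0, 0.3, -0.98, 0, -0.22, 0, 0, 0, 0.3, -0.98, 0, -0.22, 0, 0, 0, 0.3, -0.98, 0, -0.22, 0, 0, 0, 0.3, -0.98, 0, -0.22, 0, 0, 0, 0.3, -0.98, 0, -0.22, 0, 0, 0, 0.3, -0.98, 0, -0.22, 0, 0, 0, 0.3, -0.98, 0, -0.22, 0, 0, 0, 0.3]}}

```text
time_s: 35.35
tcp_pos: [438.8, 80.8, 178.6]
tcp_rot: [-0.474, 0.526, -0.524, 0.473]
contact_force: [0.8, 0.8, 0.4]
grip_width: 0.697
```

Emit:
{"fn": "jog_arm", "kwargs": {"plan": [-0.98, 0, -0.22, 0, 0, 0, 0.3, -0.98, 0, -0.22, 0, 0, 0, 0.3, -0.98, 0, -0.22, 0, 0, 0, 0.3, -0.98, 0, -0.22, 0, 0, 0, 0.3, -0.98, 0, -0.22, 0, 0, 0, 0.3, -0.98, 0, -0.22, 0, 0, 0, 0.3, -0.98, 0, -0.22, 0, 0, 0, 0.3, -0.98, 0, -0.22, 0, 0, 0, 0.3, -0.98, 0, -0.22, 0, 0, 0, 0.3, -0.98, 0, -0.22, 0, 0, 0, 0.3]}}

```text
time_s: 36.18
tcp_pos: [409.2, 329.7, 178.5]
tcp_rot: [-0.475, 0.525, -0.525, 0.473]
contact_force: [0.4, 0.1, -0.2]
grip_width: 0.701
```

Emit:
{"fn": "jog_arm", "kwargs": {"plan": [-0.16, 0, 0, 0, 0, 0, 0.3, 0, 0, 0, 0, 0, 0, 0.3, 0, 0, 0, 0, 0, 0, 0.3]}}

```text
time_s: 36.43
tcp_pos: [410.1, 332.3, 178.9]
tcp_rot: [-0.475, 0.525, -0.525, 0.473]
contact_force: [-0.6, -0.3, -0.4]
grip_width: 0.698
```

```bash
python3 - <<'E'
from h import *
st=readout.observe(); print(st["time_s"],st["tcp_pos"].round(1),R.from_quat(st["tcp_rot"]).as_matrix().round(3).tolist(),go(410.3,332.7,107))
P=pose("wrist"); im=read_camera("wrist"); print(proj("wrist",[410.3,332.7,141],P).round(1)); cv2.imwrite("pics/w6.png",im[:,:,::-1])
E
```

```text
36.4333 [410.1 332.3 178.9] [[-0.102, -0.002, 0.995], [-0.995, -0.002, -0.102], [0.002, -1.0, -0.002]] [-0.6 71.9  0.3]
[[320.1 227.1]]
```

View pics/w6.png

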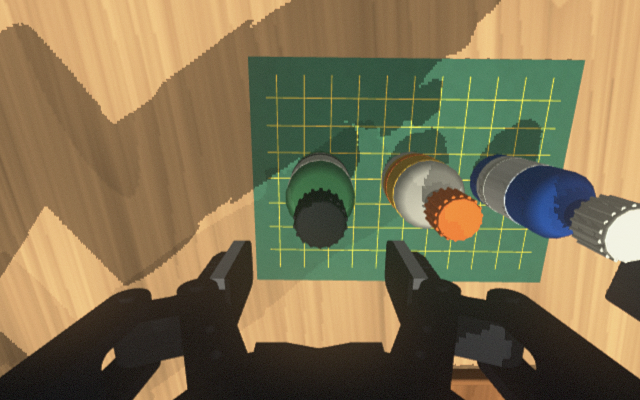

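Ink cap at (320,226), predicted (320,227). Gripping it and taking it back.

Emit:
{"fn": "jog_arm", "kwargs": {"plan": [0, 0.8, 0, 0, 0, 0, 0.3, 0, 0.8, 0, 0, 0, 0, 0.3, 0, 0.8, 0, 0, 0, 0, 0.3, 0, 0.5, 0, 0, 0, 0, 0.3, 0, 0, 0, 0, 0, 0, 0.3, 0, 0, 0, 0, 0, 0, 0.3]}}

```text
time_s: 36.98
tcp_pos: [410.5, 331.5, 107.1]
tcp_rot: [-0.474, 0.525, -0.525, 0.473]
contact_force: [0.1, 1.3, -0.4]
grip_width: 0.703
```

Emit:
{"fn": "jog_arm", "kwargs": {"plan": [0, 0, 0, 0, 0, 0, 0.45, 0, 0, 0, 0, 0, 0, 0.5, 0, 0, 0, 0, 0, 0, 0.55, 0, 0, 0, 0, 0, 0, 0.6, 0, 0, 0, 0, 0, 0, 0.65, 0, 0, 0, 0, 0, 0, 0.8, 0, 0, 0, 0, 0, 0, 1, 0, 0, 0, 0, 0, 0, 1, 0, 0, 0, 0, 0, 0, 1], "squeeze": 50}}

```text
time_s: 37.73
tcp_pos: [411.2, 333.2, 108.3]
tcp_rot: [0.473, -0.525, 0.525, -0.474]
contact_force: [-0.9, 0.5, 6.7]
grip_width: 0.332
```

Emit:
{"fn": "jog_arm", "kwargs": {"plan": [0, -0.3, 0, 0, 0, 0, 1, 0, -0.5, 0, 0, 0, 0, 1, 0, -0.7, 0, 0, 0, 0, 1, 0, -0.5, 0, 0, 0, 0, 1, 0, 0, 0, 0, 0, 0, 1]}}

```text
time_s: 38.15
tcp_pos: [412.0, 333.6, 160.0]
tcp_rot: [0.473, -0.525, 0.525, -0.475]
contact_force: [0.3, 0.5, -1.8]
grip_width: 0.337
```

Emit:
{"fn": "jog_arm", "kwargs": {"plan": [0.38, 0, 0.14, 0, 0, 0, 1, 0.8, 0, 0.28, 0, 0, 0, 1, 0.8, 0, 0.28, 0, 0, 0, 1, 0.8, 0, 0.28, 0, 0, 0, 1, 0.8, 0, 0.28, 0, 0, 0, 1, 0.8, 0, 0.28, 0, 0, 0, 1, 0.8, 0, 0.28, 0, 0, 0, 1, 0.8, 0, 0.28, 0, 0, 0, 1, 0.8, 0, 0.28, 0, 0, 0, 1, 0.8, 0, 0.28, 0, 0, 0, 1]}}

```text
time_s: 38.98
tcp_pos: [456.6, 135.8, 156.1]
tcp_rot: [-0.475, 0.525, -0.525, 0.473]
contact_force: [0.1, 0.8, -1.9]
grip_width: 0.336
```

Emit:
{"fn": "jog_arm", "kwargs": {"plan": [0.8, 0, 0.28, 0, 0, 0, 1, 0.8, 0, 0.28, 0, 0, 0, 1, 0.8, 0, 0.28, 0, 0, 0, 1, 0.8, 0, 0.28, 0, 0, 0, 1, 0.8, 0, 0.28, 0, 0, 0, 1, 0.8, 0, 0.28, 0, 0, 0, 1, 0.8, 0, 0.28, 0, 0, 0, 1, 0.8, 0, 0.28, 0, 0, 0, 1, 0.8, 0, 0.28, 0, 0, 0, 1, 0.8, 0, 0.28, 0, 0, 0, 1]}}

```text
time_s: 39.82
tcp_pos: [505.5, -69.8, 156.0]
tcp_rot: [-0.474, 0.526, -0.524, 0.473]
contact_force: [0.2, -0.5, -1.7]
grip_width: 0.336
```

Emit:
{"fn": "jog_arm", "kwargs": {"plan": [0.3, 0, 0, 0, 0, 0, 1, 0, 0, 0, 0, 0, 0, 1, 0, 0, 0, 0, 0, 0, 1, 0, 0, 0, 0, 0, 0, 1]}}

```text
time_s: 40.15
tcp_pos: [505.1, -75.2, 156.9]
tcp_rot: [-0.474, 0.525, -0.524, 0.474]
contact_force: [-0.3, 0.3, -2.6]
grip_width: 0.339
```

```bash
python3 - <<'E'
from h import *
read_camera("wrist"); print(go(505.4,-76.0,110.6),go(505.4,-76.0,110.6))
E
```

```text
[ 1.  46.5  0.2] [ 1.  46.5  0.2]
```

Emit:
{"fn": "jog_arm", "kwargs": {"plan": [0.03, 0.5, 0, 0, 0, 0, 1, 0, 0.5, 0, 0, 0, 0, 1, 0, 0.4, 0, 0, 0, 0, 1, 0, 0.25, 0, 0, 0, 0, 1, 0, 0.1, 0, 0, 0, 0, 1, 0, 0.06, 0, 0, 0, 0, 1, 0, 0, 0, 0, 0, 0, 1, 0, 0, 0, 0, 0, 0, 1]}}

```text
time_s: 40.87
tcp_pos: [506.4, -76.7, 112.7]
tcp_rot: [0.474, -0.525, 0.525, -0.474]
contact_force: [0.0, 0.2, -2.0]
grip_width: 0.336
```

Emit:
{"fn": "jog_arm", "kwargs": {"plan": [0, 0.03, 0, 0, 0, 0, 1, 0, 0, 0, 0, 0, 0, 1, 0, 0, 0, 0, 0, 0, 1]}}

```text
time_s: 41.12
tcp_pos: [506.2, -76.8, 111.8]
tcp_rot: [0.474, -0.525, 0.525, -0.474]
contact_force: [0.8, -0.2, -2.0]
grip_width: 0.336
```

Emit:
{"fn": "jog_arm", "kwargs": {"plan": [0, 0.04, 0, 0, 0, 0, 1, 0, 0, 0, 0, 0, 0, 1, 0, 0, 0, 0, 0, 0, 1]}}

```text
time_s: 41.37
tcp_pos: [506.4, -76.9, 111.4]
tcp_rot: [0.474, -0.525, 0.525, -0.474]
contact_force: [-1.9, -0.6, 5.7]
grip_width: 0.335
```

Emit:
{"fn": "jog_arm", "kwargs": {"plan": [0, 0, 0, 0, 0, 0, 0.63, 0, 0, 0, 0, 0, 0, 0.58, 0, 0, 0, 0, 0, 0, 0.5, 0, 0, 0, 0, 0, 0, 0.3, 0, 0, 0, 0, 0, 0, 0.3, 0, 0, 0, 0, 0, 0, 0.3, 0, -0.6, 0, 0, 0, 0, 0.3, 0, -0.8, 0, 0, 0, 0, 0.3, 0, -0.9, 0, 0, 0, 0, 0.3, 0, -0.5, 0, 0, 0, 0, 0.3]}}

```text
time_s: 42.2
tcp_pos: [506.7, -76.9, 182.6]
tcp_rot: [0.473, -0.524, 0.526, -0.474]
contact_force: [0.4, -0.7, 0.2]
grip_width: 0.705
```

Emit:
{"fn": "jog_arm", "kwargs": {"plan": [-0.88, 0, -0.114, 0, 0, 0, 0.3, -0.88, 0, -0.114, 0, 0, 0, 0.3, -0.88, 0, -0.114, 0, 0, 0, 0.3, -0.88, 0, -0.114, 0, 0, 0, 0.3, -0.88, 0, -0.114, 0, 0, 0, 0.3, -0.88, 0, -0.114, 0, 0, 0, 0.3, -0.88, 0, -0.114, 0, 0, 0, 0.3, -0.88, 0, -0.114, 0, 0, 0, 0.3, -0.88, 0, -0.114, 0, 0, 0, 0.3, -0.88, 0, -0.114, 0, 0, 0, 0.3]}}

```text
time_s: 43.03
tcp_pos: [499.9, 146.2, 180.5]
tcp_rot: [-0.474, 0.525, -0.525, 0.474]
contact_force: [0.4, -0.1, -0.1]
grip_width: 0.7
```

Emit:
{"fn": "jog_arm", "kwargs": {"plan": [-0.88, 0, -0.114, 0, 0, 0, 0.3, -0.88, 0, -0.114, 0, 0, 0, 0.3, -0.88, 0, -0.114, 0, 0, 0, 0.3, -0.88, 0, -0.114, 0, 0, 0, 0.3, -0.88, 0, -0.114, 0, 0, 0, 0.3, -0.88, 0, -0.114, 0, 0, 0, 0.3, -0.88, 0, -0.114, 0, 0, 0, 0.3, -0.88, 0, -0.114, 0, 0, 0, 0.3, 0, 0, 0, 0, 0, 0, 0.3, 0, 0, 0, 0, 0, 0, 0.3]}}

```text
time_s: 43.87
tcp_pos: [495.1, 323.4, 180.2]
tcp_rot: [-0.474, 0.524, -0.524, 0.474]
contact_force: [0.1, 0.2, 0.1]
grip_width: 0.698
```

```bash
python3 - <<'E'
from h import *
print(go(494.8,323.2,94.6))
im=read_camera("top"); cv2.imwrite("pics/t7.png",cv2.resize(im[165:265,110:390],None,fx=2.8,fy=2.8,interpolation=cv2.INTER_CUBIC)[:,:,::-1])
E
```

```text
[ 0.2 85.6 -0.2]
```

View pics/t7.png

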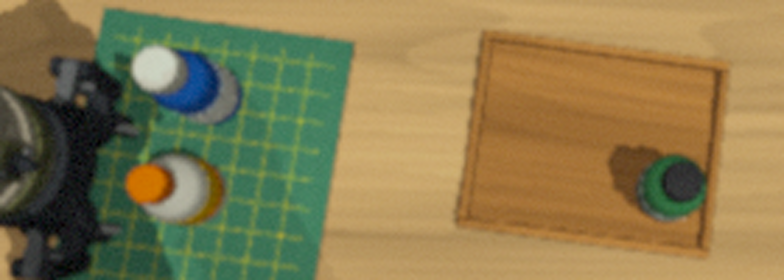

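Ink's cap is back at px (353.9,230.0), against (353.8,229.7) at the start. Now the glue.

Emit:
{"fn": "jog_arm", "kwargs": {"plan": [0, 0.8, 0, 0, 0, 0, 0.3, 0, 0.9, 0, 0, 0, 0, 0.3, 0, 0.9, 0, 0, 0, 0, 0.3, 0, 0.6, 0, 0, 0, 0, 0.3, 0, 0.22, 0, 0, 0, 0, 0.3, 0, 0, 0, 0, 0, 0, 0.3, 0, 0, 0, 0, 0, 0, 0.3]}}

```text
time_s: 44.5
tcp_pos: [495.8, 321.9, 95.6]
tcp_rot: [0.473, -0.525, 0.525, -0.474]
contact_force: [-0.2, 1.1, -0.0]
grip_width: 0.699
```

Emit:
{"fn": "jog_arm", "kwargs": {"plan": [0, 0, 0, 0, 0, 0, 0.45, 0, 0, 0, 0, 0, 0, 0.5, 0, 0, 0, 0, 0, 0, 0.55, 0, 0, 0, 0, 0, 0, 0.6, 0, 0, 0, 0, 0, 0, 0.65, 0, 0, 0, 0, 0, 0, 0.8, 0, 0, 0, 0, 0, 0, 1, 0, 0, 0, 0, 0, 0, 1, 0, 0, 0, 0, 0, 0, 1]}}

```text
time_s: 45.25
tcp_pos: [495.9, 322.7, 95.6]
tcp_rot: [0.473, -0.525, 0.525, -0.474]
contact_force: [0.9, -0.5, 4.3]
grip_width: 0.314
```

Emit:
{"fn": "jog_arm", "kwargs": {"plan": [0, -0.3, 0, 0, 0, 0, 1, 0, -0.5, 0, 0, 0, 0, 1, 0, -0.7, 0, 0, 0, 0, 1, 0, -0.5, 0, 0, 0, 0, 1, 0, 0, 0, 0, 0, 0, 1]}}

```text
time_s: 45.67
tcp_pos: [496.3, 323.0, 147.4]
tcp_rot: [0.473, -0.525, 0.525, -0.475]
contact_force: [0.3, 0.9, -1.5]
grip_width: 0.318
```

Emit:
{"fn": "jog_arm", "kwargs": {"plan": [0.4, 0, 0.15, 0, 0, 0, 1, 0.8, 0, 0.15, 0, 0, 0, 1, 0.8, 0, 0.15, 0, 0, 0, 1, 0.8, 0, 0.15, 0, 0, 0, 1, 0.8, 0, 0.15, 0, 0, 0, 1, 0.8, 0, 0.15, 0, 0, 0, 1, 0.8, 0, 0.15, 0, 0, 0, 1, 0.8, 0, 0.15, 0, 0, 0, 1, 0.8, 0, 0.15, 0, 0, 0, 1, 0.8, 0, 0.15, 0, 0, 0, 1]}}

```text
time_s: 46.5
tcp_pos: [512.0, 127.8, 143.4]
tcp_rot: [-0.475, 0.526, -0.524, 0.473]
contact_force: [1.3, -0.3, -3.3]
grip_width: 0.317
```

Emit:
{"fn": "jog_arm", "kwargs": {"plan": [0.8, 0, 0.15, 0, 0, 0, 1, 0.8, 0, 0.15, 0, 0, 0, 1, 0.8, 0, 0.15, 0, 0, 0, 1, 0.8, 0, 0.1, 0, 0, 0, 1, 0.8, 0, 0, 0, 0, 0, 1, 0.8, 0, 0, 0, 0, 0, 1, 0.8, 0, 0, 0, 0, 0, 1, 0, 0, 0, 0, 0, 0, 1, 0, 0, 0, 0, 0, 0, 1]}}

```text
time_s: 47.25
tcp_pos: [511.3, -12.2, 143.7]
tcp_rot: [-0.474, 0.526, -0.525, 0.473]
contact_force: [0.1, -0.5, -2.2]
grip_width: 0.31
```

```bash
python3 - <<'E'
from h import *
print(go(512.1,-10,97.6))
E
```

```text
[-2.2 46.1  0.6]
```

Emit:
{"fn": "jog_arm", "kwargs": {"plan": [-0.06, 0.5, 0.02, 0, 0, 0, 1, 0, 0.5, 0, 0, 0, 0, 1, 0, 0.4, 0, 0, 0, 0, 1, 0, 0.25, 0, 0, 0, 0, 1, 0, 0.1, 0, 0, 0, 0, 1, 0, 0.06, 0, 0, 0, 0, 1, 0, 0.03, 0, 0, 0, 0, 1, 0, 0, 0, 0, 0, 0, 1, 0, 0, 0, 0, 0, 0, 1]}}

```text
time_s: 48.0
tcp_pos: [513.7, -9.6, 99.5]
tcp_rot: [0.474, -0.525, 0.525, -0.474]
contact_force: [0.4, 0.1, -2.8]
grip_width: 0.312
```

Emit:
{"fn": "jog_arm", "kwargs": {"plan": [0, 0.03, 0, 0, 0, 0, 1, 0, 0, 0, 0, 0, 0, 1, 0, 0, 0, 0, 0, 0, 1]}}

```text
time_s: 48.25
tcp_pos: [513.8, -9.7, 98.7]
tcp_rot: [0.474, -0.525, 0.525, -0.474]
contact_force: [1.5, 0.7, -0.8]
grip_width: 0.311
```

Emit:
{"fn": "jog_arm", "kwargs": {"plan": [0, 0.03, 0, 0, 0, 0, 1, 0, 0, 0, 0, 0, 0, 1, 0, 0, 0, 0, 0, 0, 1]}}

```text
time_s: 48.5
tcp_pos: [514.0, -9.7, 98.6]
tcp_rot: [0.473, -0.524, 0.525, -0.474]
contact_force: [-0.7, 1.0, 5.6]
grip_width: 0.309
```

Emit:
{"fn": "jog_arm", "kwargs": {"plan": [0, 0, 0, 0, 0, 0, 0.65, 0, 0, 0, 0, 0, 0, 0.6, 0, 0, 0, 0, 0, 0, 0.5, 0, 0, 0, 0, 0, 0, 0.3, 0, 0, 0, 0, 0, 0, 0.3, 0, 0, 0, 0, 0, 0, 0.3, 0, -0.7, 0, 0, 0, 0, 0.3, 0, -1, 0, 0, 0, 0, 0.3, 0, -1, 0, 0, 0, 0, 0.3, 0, -0.7, 0, 0, 0, 0, 0.3]}}

```text
time_s: 49.33
tcp_pos: [513.8, -9.7, 184.5]
tcp_rot: [0.473, -0.525, 0.525, -0.474]
contact_force: [0.4, -1.1, 0.2]
grip_width: 0.698
```

Emit:
{"fn": "jog_arm", "kwargs": {"plan": [-0.9, 0, 0.1, 0, 0, 0, 0.3, -0.9, 0, 0.1, 0, 0, 0, 0.3, -0.9, 0, 0.1, 0, 0, 0, 0.3, -0.9, 0, 0.1, 0, 0, 0, 0.3, -0.9, 0, 0.1, 0, 0, 0, 0.3, -0.9, 0, 0.1, 0, 0, 0, 0.3, -0.9, 0, 0.1, 0, 0, 0, 0.3, -0.9, 0, 0.1, 0, 0, 0, 0.3, -0.9, 0, 0.1, 0, 0, 0, 0.3, -0.9, 0, 0.1, 0, 0, 0, 0.3]}}

```text
time_s: 50.17
tcp_pos: [561.2, 212.8, 182.4]
tcp_rot: [-0.474, 0.525, -0.525, 0.474]
contact_force: [0.0, -0.5, -0.6]
grip_width: 0.702
```

Emit:
{"fn": "jog_arm", "kwargs": {"plan": [-0.9, 0, 0.1, 0, 0, 0, 0.3, -0.9, 0, 0.1, 0, 0, 0, 0.3, -0.9, 0, 0.1, 0, 0, 0, 0.3, -0.9, 0, 0.06, 0, 0, 0, 0.3, -0.4, 0, 0, 0, 0, 0, 0.3, 0, 0, 0, 0, 0, 0, 0.3, 0, 0, 0, 0, 0, 0, 0.3]}}

```text
time_s: 50.75
tcp_pos: [580.0, 310.1, 182.1]
tcp_rot: [0.474, -0.525, 0.525, -0.474]
contact_force: [-0.7, 0.1, 0.1]
grip_width: 0.698
```

```bash
python3 - <<'E'
from h import *
print(go(579.5,313,120.5))
P=pose("wrist"); im=read_camera("wrist"); print(proj("wrist",[579.5,313,153],P).round(1)); top=read_camera("top")
cv2.imwrite("pics/w8.png",np.hstack([im[:,120:520],cv2.resize(top[165:265,270:370],(400,400),interpolation=cv2.INTER_CUBIC)])[:,:,::-1])
E
```

```text
[-2.9 61.6 -0.7]
[[318.5 228.4]]
```

View pics/w8.png

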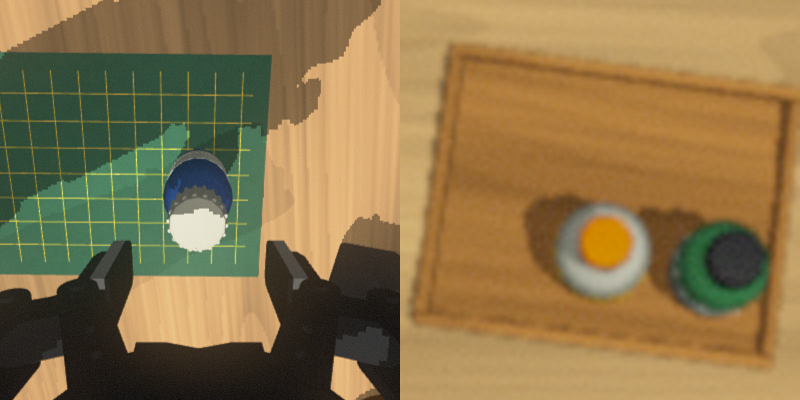

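Glue's cap is back within about 2 mm and the cleaner cap is at (318,226) as predicted. Now the cleaner.

Emit:
{"fn": "jog_arm", "kwargs": {"plan": [-0.12, 0.7, -0.03, 0, 0, 0, 0.3, 0, 0.8, 0, 0, 0, 0, 0.3, 0, 0.7, 0, 0, 0, 0, 0.3, 0, 0.26, 0, 0, 0, 0, 0.3, 0, 0, 0, 0, 0, 0, 0.3, 0, 0, 0, 0, 0, 0, 0.3]}}

```text
time_s: 51.35
tcp_pos: [580.0, 312.4, 121.5]
tcp_rot: [-0.474, 0.525, -0.525, 0.473]
contact_force: [-0.4, -0.5, 0.7]
grip_width: 0.697
```

Emit:
{"fn": "jog_arm", "kwargs": {"plan": [0, 0, 0, 0, 0, 0, 0.45, 0, 0, 0, 0, 0, 0, 0.5, 0, 0, 0, 0, 0, 0, 0.55, 0, 0, 0, 0, 0, 0, 0.6, 0, 0, 0, 0, 0, 0, 0.65, 0, 0, 0, 0, 0, 0, 0.8, 0, 0, 0, 0, 0, 0, 1, 0, 0, 0, 0, 0, 0, 1, 0, 0, 0, 0, 0, 0, 1]}}

```text
time_s: 52.1
tcp_pos: [580.2, 313.6, 122.0]
tcp_rot: [0.473, -0.525, 0.525, -0.474]
contact_force: [-0.8, -1.1, 6.4]
grip_width: 0.361
```

Emit:
{"fn": "jog_arm", "kwargs": {"plan": [0, -0.3, 0, 0, 0, 0, 1, 0, -0.5, 0, 0, 0, 0, 1, 0, -0.7, 0, 0, 0, 0, 1, 0, -0.5, 0, 0, 0, 0, 1, 0, 0, 0, 0, 0, 0, 1]}}

```text
time_s: 52.52
tcp_pos: [581.2, 313.8, 173.9]
tcp_rot: [0.472, -0.524, 0.525, -0.475]
contact_force: [0.3, 1.1, -1.2]
grip_width: 0.361
```

Emit:
{"fn": "jog_arm", "kwargs": {"plan": [0.4, 0, -0.1, 0, 0, 0, 1, 0.8, 0, -0.1, 0, 0, 0, 1, 0.8, 0, -0.1, 0, 0, 0, 1, 0.8, 0, -0.1, 0, 0, 0, 1, 0.8, 0, -0.1, 0, 0, 0, 1, 0.8, 0, -0.1, 0, 0, 0, 1, 0.8, 0, -0.1, 0, 0, 0, 1, 0.8, 0, -0.1, 0, 0, 0, 1, 0.8, 0, -0.1, 0, 0, 0, 1, 0.8, 0, -0.1, 0, 0, 0, 1]}}

```text
time_s: 53.35
tcp_pos: [533.8, 125.2, 169.4]
tcp_rot: [-0.475, 0.526, -0.524, 0.473]
contact_force: [0.5, 0.1, -1.0]
grip_width: 0.361
```

Emit:
{"fn": "jog_arm", "kwargs": {"plan": [0.8, 0, -0.1, 0, 0, 0, 1, 0.8, 0, -0.1, 0, 0, 0, 1, 0.8, 0, -0.1, 0, 0, 0, 1, 0.4, 0, 0, 0, 0, 0, 1, 0, 0, 0, 0, 0, 0, 1, 0, 0, 0, 0, 0, 0, 1, 0, 0, 0, 0, 0, 0, 1]}}

```text
time_s: 53.93
tcp_pos: [520.9, 58.5, 170.7]
tcp_rot: [-0.474, 0.525, -0.525, 0.474]
contact_force: [-0.3, -0.0, -1.0]
grip_width: 0.363
```

```bash
python3 - <<'E'
from h import *
print(go(520.7,54.6,122.6))
E
```

```text
[ 3.9 48.1  0.2]
```

Emit:
{"fn": "jog_arm", "kwargs": {"plan": [0.14, 0.5, 0, 0, 0, 0, 1, 0, 0.5, 0, 0, 0, 0, 1, 0, 0.4, 0, 0, 0, 0, 1, 0, 0.25, 0, 0, 0, 0, 1, 0, 0.1, 0, 0, 0, 0, 1, 0, 0.06, 0, 0, 0, 0, 1, 0, 0.03, 0, 0, 0, 0, 1, 0, 0, 0, 0, 0, 0, 1, 0, 0, 0, 0, 0, 0, 1]}}

```text
time_s: 54.68
tcp_pos: [521.1, 54.5, 125.5]
tcp_rot: [0.474, -0.525, 0.525, -0.474]
contact_force: [-0.9, 0.4, -2.3]
grip_width: 0.36
```

Emit:
{"fn": "jog_arm", "kwargs": {"plan": [0, 0.04, 0, 0, 0, 0, 1, 0, 0, 0, 0, 0, 0, 1, 0, 0, 0, 0, 0, 0, 1]}}

```text
time_s: 54.93
tcp_pos: [521.2, 54.4, 125.0]
tcp_rot: [0.473, -0.525, 0.525, -0.474]
contact_force: [-1.2, -0.3, 4.9]
grip_width: 0.357
```

Emit:
{"fn": "jog_arm", "kwargs": {"plan": [0, 0, 0, 0, 0, 0, 0.6, 0, 0, 0, 0, 0, 0, 0.55, 0, 0, 0, 0, 0, 0, 0.45, 0, 0, 0, 0, 0, 0, 0.3, 0, 0, 0, 0, 0, 0, 0.3, 0, 0, 0, 0, 0, 0, 0.3, 0, -0.6, 0, 0, 0, 0, 0.3, 0, -0.9, 0, 0, 0, 0, 0.3, 0, -0.9, 0, 0, 0, 0, 0.3, 0, -0.9, 0, 0, 0, 0, 0.3]}}

```text
time_s: 55.77
tcp_pos: [520.3, 54.5, 207.2]
tcp_rot: [-0.474, 0.525, -0.525, 0.474]
contact_force: [1.5, 0.1, 0.0]
grip_width: 0.704
```

Emit:
{"fn": "jog_arm", "kwargs": {"plan": [-0.9, 0, 0, 0, 0, 0, 0.3, -0.9, 0, 0, 0, 0, 0, 0.3, -0.9, 0, 0, 0, 0, 0, 0.3, -0.9, 0, 0, 0, 0, 0, 0.3, -0.9, 0, 0, 0, 0, 0, 0.3, -0.9, 0, 0, 0, 0, 0, 0.3, -0.9, 0, 0, 0, 0, 0, 0.3, -0.9, 0, 0, 0, 0, 0, 0.3, -0.9, 0, 0, 0, 0, 0, 0.3, -0.9, 0, 0, 0, 0, 0, 0.3]}}

```text
time_s: 56.6
tcp_pos: [543.6, 279.4, 206.4]
tcp_rot: [-0.474, 0.525, -0.525, 0.474]
contact_force: [0.9, -0.6, 0.2]
grip_width: 0.699
```

Emit:
{"fn": "jog_arm", "kwargs": {"plan": [0, 0, 0, 0, 0, 0, 0.3, 0, 0, 0, 0, 0, 0, 0.3, 0, 0, 0, 0, 0, 0, 0.3, 0, 0, 0, 0, 0, 0, 0.3]}}

```text
time_s: 56.93
tcp_pos: [543.6, 277.5, 206.5]
tcp_rot: [0.474, -0.525, 0.525, -0.473]
contact_force: [0.6, -1.3, -0.8]
grip_width: 0.7
```

```bash
python3 - <<'E'
from h import *
t=read_camera("top"); a=cv2.imread("pics/top0.png")[:,:,::-1]
d=masks_of("top","stapler")[0]; print(round(d["score"],2),rect("top",d["pixels"],72))
f=lambda i:cv2.resize(i[165:265,260:390],None,fx=6,fy=6,interpolation=cv2.INTER_CUBIC)
cv2.imwrite("pics/t9.png",cv2.resize(np.vstack([f(t)[100:500],f(a)[100:500]]),(585,600))[:,:,::-1])
cv2.imwrite("pics/t10.png",t[:,:,::-1])
for b,z in [((340,215,368,250),144),((308,210,340,250),131),((278,208,306,245),156)]:
    u0,v0,u1,v1=b; g0=np.float32(cv2.cvtColor(a[v0:v1,u0:u1],cv2.COLOR_RGB2GRAY)); g1=np.float32(cv2.cvtColor(t[v0:v1,u0:u1],cv2.COLOR_RGB2GRAY)); print(cv2.phaseCorrelate(g0,g1))
print(readout.observe()["time_s"])
E
```

```text
0.8 ((482.0584716796875, -308.6219177246094), (148.2267608642578, 50.109615325927734), 5.991032600402832)
((0.20487432922496573, -0.09164498451537284), 0.8476311454066524)
((-0.6526890356995132, -0.2033289373963285), 0.8753953151404857)
((-0.030210509547906383, 0.31928403808973727), 0.939847864707311)
57.0333
```

View pics/t9.png

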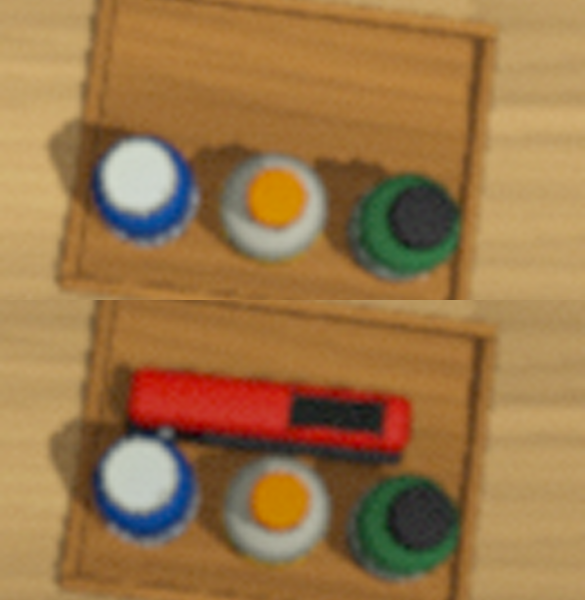

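View pics/t10.png

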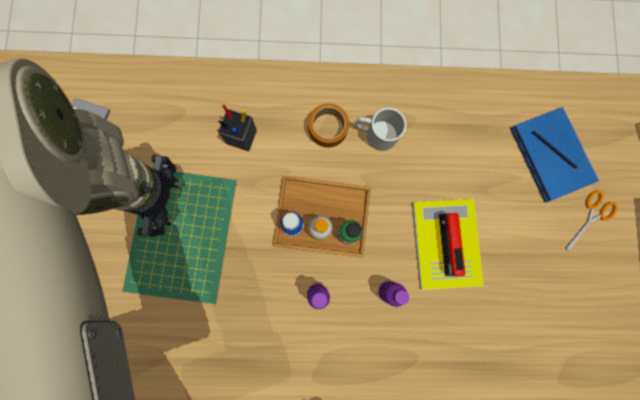

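The bottles are upright, within 0.7 px (about 1.6 mm) of their starting places. The stapler lies on the handouts, and the mug, tape, cup and purple bottles look unmoved. Handing in.

```bash
python3 -c "
from plant import *
print(workorder.sign_off())"
```

```text
the job is handed in; nothing more can be done
None
```

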